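Stack the washed cups under the swing cover

TASK

Put the washed steel cups away in the cup keeper: pull up the spring plunger, swing the cover aside to the next hole and let the pin snap in; then stand a cup in the keeper's round collar and nest all the others upright into it in one stack, each fully down; last, pull the plunger again and swing the cover back over the stack so that the pin snaps into its first hole. Leave the other kitchen things where they are.

Things in the scene. Friction and masses are not known exactly. Their poses are not given: they have to be found in the camera images.
- seat (a point): seat of the keeper: centre of the floor inside an upright open steel collar (59 mm inner, 65 mm outer diameter, 41 mm high) on a 12 mm thick pale wooden board (140 x 330 mm). The point is on the board's top, where the first cup's foot stands, its rim band free above the collar. z is up, y points to the post. The closed cover's underside is 202 mm above the worktop; six nested cups reach 186 mm.
- post_top (a point): vertical axis of the steel post, 190 mm from the seat, about which the cover arm turns; point at the top face (196 mm above the worktop) of the round aluminium index plate (172 mm across). The plate has three pin holes on a circle of 70 mm radius, 60 degrees apart: first, next, and one beyond. Seen from the axis the first lies directly away from the seat.
- cover_arm (a joint): turn of the cover arm about the post, rad, anticlockwise from above. 0: white cover (92 mm across, 190 mm from the post) over the seat, pin at the first hole; 1.047: cover aside, pin at the next hole; 2.094: the hole beyond. Bar 26 mm wide, top at 222 mm; the plunger sits 70 mm from the post on the far tail. Turns, with light friction, only while the pin is out; +-0.03 play in a hole.
- plunger (a joint): lift of the spring plunger, m. 0: pin fully home in a hole; 0.007: pin riding on the plate between holes; 0.016: fully pulled up. The pin is free of the hole above 0.008. The spring pulls it down with 4.5 N at 0 and 9 N at 0.016.
- knob (a point): centre of the top face of the plunger's black round knob, an upright cylinder 26 mm in diameter, 30 mm tall; its top is 264 mm above the worktop when the pin is home. Below it are only a thin stem and a 20 mm wide bushing (top at 229 mm) on the arm's bar. It rises with the plunger and goes round with the arm.
- cup0: stacking steel cup, one of up to six alike (None if absent); origin at its underside's centre, z up its axis. 64 mm high, open top, 130 g; tapered body 37 mm across at the foot, 55 at 42 mm height, then a step out to an upright rim band 65 mm across from 42 to 64 mm height. A nested cup hangs by its step on the lower cup's rim, exactly 22 mm higher, about 2 mm play, its whole band free above it.
- cup1: stacking steel cup, one of up to six alike (None if absent); origin at its underside's centre, z up its axis. 64 mm high, open top, 130 g; tapered body 37 mm across at the foot, 55 at 42 mm height, then a step out to an upright rim band 65 mm across from 42 to 64 mm height. A nested cup hangs by its step on the lower cup's rim, exactly 22 mm higher, about 2 mm play, its whole band free above it.
- cup2: stacking steel cup, one of up to six alike (None if absent); origin at its underside's centre, z up its axis. 64 mm high, open top, 130 g; tapered body 37 mm across at the foot, 55 at 42 mm height, then a step out to an upright rim band 65 mm across from 42 to 64 mm height. A nested cup hangs by its step on the lower cup's rim, exactly 22 mm higher, about 2 mm play, its whole band free above it.
- cup3: stacking steel cup, one of up to six alike (None if absent); origin at its underside's centre, z up its axis. 64 mm high, open top, 130 g; tapered body 37 mm across at the foot, 55 at 42 mm height, then a step out to an upright rim band 65 mm across from 42 to 64 mm height. A nested cup hangs by its step on the lower cup's rim, exactly 22 mm higher, about 2 mm play, its whole band free above it.
- cup4: stacking steel cup, one of up to six alike (None if absent); origin at its underside's centre, z up its axis. 64 mm high, open top, 130 g; tapered body 37 mm across at the foot, 55 at 42 mm height, then a step out to an upright rim band 65 mm across from 42 to 64 mm height. A nested cup hangs by its step on the lower cup's rim, exactly 22 mm higher, about 2 mm play, its whole band free above it.
- cup5: stacking steel cup, one of up to six alike (None if absent); origin at its underside's centre, z up its axis. 64 mm high, open top, 130 g; tapered body 37 mm across at the foot, 55 at 42 mm height, then a step out to an upright rim band 65 mm across from 42 to 64 mm height. A nested cup hangs by its step on the lower cup's rim, exactly 22 mm higher, about 2 mm play, its whole band free above it.
- spice_tin: small aluminium tin, 40 mm across, 30 mm high, among the cups; bystander, origin under its centre
- jar_lid: dark metal jar lid, 68 mm across, 12 mm thick, lying flat; bystander, origin under its centre
- spoon: wooden spoon, 200 mm, lying flat; bystander
- pepper_mill: dark wooden pepper mill, 52 mm across, 145 mm high; bystander, origin under its centre
- mug: white mug, 80 mm across, 90 mm high, with a handle; bystander, origin under its centre
- jar: glass storage jar with metal cap, 84 mm across, 120 mm high; bystander, origin under its centre
Not all that is in view belongs to the job. What is shaped like the cup4 but pink or turquoise is not meant.

How it is judged (in metres and radians):
On the way, in this order (a step that is already met when the one before it is completed fails the run):
1. the cover is swung aside to the next hole, the pin has snapped home and the knob is let go (value of joint cover_arm between 0.99 and 1.105 rad and value of joint plunger below 0.0025 m and contact force between plunger and the fingers below 0.3 N), for 0.2 s.
2. with the cover still pinned aside, all cups stand upright in one nested stack on the seat, fully down and let go (all of step 1 and horizontal distance between each of cup0, cup1, cup2, cup3, cup4, cup5 and seat below 0.015 m and angle between each of cup0, cup1, cup2, cup3, cup4, cup5's own z axis and vertical below 0.12 rad and (z of cup0 in the frame of seat between -0.004 and 0.004 m or z of cup0 in the frame of seat between 0.018 and 0.026 m or z of cup0 in the frame of seat between 0.04 and 0.048 m or z of cup0 in the frame of seat between 0.062 and 0.07 m or z of cup0 in the frame of seat between 0.084 and 0.092 m or z of cup0 in the frame of seat between 0.106 and 0.114 m) and contact force between each of cup0, cup1, cup2, cup3, cup4, cup5 and the fingers below 0.3 N and linear speed of each of cup0, cup1, cup2, cup3, cup4, cup5 below 0.03 m/s and (z of cup1 in the frame of seat between -0.004 and 0.004 m or z of cup1 in the frame of seat between 0.018 and 0.026 m or z of cup1 in the frame of seat between 0.04 and 0.048 m or z of cup1 in the frame of seat between 0.062 and 0.07 m or z of cup1 in the frame of seat between 0.084 and 0.092 m or z of cup1 in the frame of seat between 0.106 and 0.114 m) and (z of cup2 in the frame of seat between -0.004 and 0.004 m or z of cup2 in the frame of seat between 0.018 and 0.026 m or z of cup2 in the frame of seat between 0.04 and 0.048 m or z of cup2 in the frame of seat between 0.062 and 0.07 m or z of cup2 in the frame of seat between 0.084 and 0.092 m or z of cup2 in the frame of seat between 0.106 and 0.114 m) and (z of cup3 in the frame of seat between -0.004 and 0.004 m or z of cup3 in the frame of seat between 0.018 and 0.026 m or z of cup3 in the frame of seat between 0.04 and 0.048 m or z of cup3 in the frame of seat between 0.062 and 0.07 m or z of cup3 in the frame of seat between 0.084 and 0.092 m or z of cup3 in the frame of seat between 0.106 and 0.114 m) and (z of cup4 in the frame of seat between -0.004 and 0.004 m or z of cup4 in the frame of seat between 0.018 and 0.026 m or z of cup4 in the frame of seat between 0.04 and 0.048 m or z of cup4 in the frame of seat between 0.062 and 0.07 m or z of cup4 in the frame of seat between 0.084 and 0.092 m or z of cup4 in the frame of seat between 0.106 and 0.114 m) and (z of cup5 in the frame of seat between -0.004 and 0.004 m or z of cup5 in the frame of seat between 0.018 and 0.026 m or z of cup5 in the frame of seat between 0.04 and 0.048 m or z of cup5 in the frame of seat between 0.062 and 0.07 m or z of cup5 in the frame of seat between 0.084 and 0.092 m or z of cup5 in the frame of seat between 0.106 and 0.114 m)), for 0.3 s.
At the end, for the whole second after the job is handed in: All cups stand in one upright stack, at rest and let go (within 15 mm of the seat's axis, tilt under 0.12 rad, each a multiple of 22 mm above the seat within 4 mm); the cover is back over it (arm within 0.06 rad of 0), pin home in the first hole (lift under 2.5 mm) (horizontal distance between each of cup0, cup1, cup2, cup3, cup4, cup5 and seat below 0.015 m and angle between each of cup0, cup1, cup2, cup3, cup4, cup5's own z axis and vertical below 0.12 rad and (z of cup0 in the frame of seat between -0.004 and 0.004 m or z of cup0 in the frame of seat between 0.018 and 0.026 m or z of cup0 in the frame of seat between 0.04 and 0.048 m or z of cup0 in the frame of seat between 0.062 and 0.07 m or z of cup0 in the frame of seat between 0.084 and 0.092 m or z of cup0 in the frame of seat between 0.106 and 0.114 m) and contact force between each of cup0, cup1, cup2, cup3, cup4, cup5 and the fingers below 0.3 N and linear speed of each of cup0, cup1, cup2, cup3, cup4, cup5 below 0.03 m/s and (z of cup1 in the frame of seat between -0.004 and 0.004 m or z of cup1 in the frame of seat between 0.018 and 0.026 m or z of cup1 in the frame of seat between 0.04 and 0.048 m or z of cup1 in the frame of seat between 0.062 and 0.07 m or z of cup1 in the frame of seat between 0.084 and 0.092 m or z of cup1 in the frame of seat between 0.106 and 0.114 m) and (z of cup2 in the frame of seat between -0.004 and 0.004 m or z of cup2 in the frame of seat between 0.018 and 0.026 m or z of cup2 in the frame of seat between 0.04 and 0.048 m or z of cup2 in the frame of seat between 0.062 and 0.07 m or z of cup2 in the frame of seat between 0.084 and 0.092 m or z of cup2 in the frame of seat between 0.106 and 0.114 m) and (z of cup3 in the frame of seat between -0.004 and 0.004 m or z of cup3 in the frame of seat between 0.018 and 0.026 m or z of cup3 in the frame of seat between 0.04 and 0.048 m or z of cup3 in the frame of seat between 0.062 and 0.07 m or z of cup3 in the frame of seat between 0.084 and 0.092 m or z of cup3 in the frame of seat between 0.106 and 0.114 m) and (z of cup4 in the frame of seat between -0.004 and 0.004 m or z of cup4 in the frame of seat between 0.018 and 0.026 m or z of cup4 in the frame of seat between 0.04 and 0.048 m or z of cup4 in the frame of seat between 0.062 and 0.07 m or z of cup4 in the frame of seat between 0.084 and 0.092 m or z of cup4 in the frame of seat between 0.106 and 0.114 m) and (z of cup5 in the frame of seat between -0.004 and 0.004 m or z of cup5 in the frame of seat between 0.018 and 0.026 m or z of cup5 in the frame of seat between 0.04 and 0.048 m or z of cup5 in the frame of seat between 0.062 and 0.07 m or z of cup5 in the frame of seat between 0.084 and 0.092 m or z of cup5 in the frame of seat between 0.106 and 0.114 m) and value of joint cover_arm between -0.06 and 0.06 rad and value of joint plunger below 0.0025 m and velocity of joint cover_arm below 0.05 rad/s); the robot touches nothing.
It fails at once if one of the other kitchen things is shoved more than 6 cm (distance of any of spice_tin, jar_lid, spoon, pepper_mill, mug, jar from where it was at the start of the episode above 0.06 m).
It fails at once if the pepper mill, mug, jar or tin is knocked over (angle between any of pepper_mill, mug, jar, spice_tin's own z axis and vertical above 0.7 rad).
Of cup0, cup1, cup2, cup3, cup4, cup5 only 4 to 6 are there at a start; the rules pass over those that are not, and their reading is None.
At some moment in a run one of cup0, cup1, cup2, cup3, cup4, cup5 may be knocked a few centimetres aside while the robot is not near it.
It also fails if it takes over 210 s, if anything falls off the work surface, if the arm or the gripper's body presses on something with over 40 N, if the wrist force passes 120 N, or if a joint passes its speed limit or range.

ROBOT

A 6-joint arm with a two-finger parallel gripper is mounted at the origin on the work surface. World frame = base frame: x ahead of the robot, y to its left, z up, the work surface at z = 0. Lengths are in mm, angles in rad, forces in N, time in s.
With the tool pointing down it reaches from about 350 to 775 mm from the base axis. Payload 7.3 kg.
Tool frame: the origin (TCP) lies midway between the tips of the shut fingers; the grasp point (between the pads) lies 19 mm behind it; x points along the fingers, y is the direction in which the jaws open and shut, and the axes are right-handed (so a half turn about x gives the same grasp; the last joint's range is limited). The gripper opens to 92 mm and grips with 3 to 60 N. Pads are 19 mm wide; open, the fingers measure 130 mm over their backs; the gripper's body (75 mm by 190 mm) begins 47 mm behind the grasp point.
Start: joints at [-1.281, 0.342, 1.524, -0, 1.275, -0.146], TCP at [221.645, -475.939, 226.741] pointing down, gripper open.
Joint ranges: [-2.53, 2.53], [-0.77, 2.02], [0.04, 2.7], [-1, 4.14], [0.28, 2.66], [-3.11, 3.11]. Speed limits (rad/s): [2.57, 2.57, 3.14, 3.14, 3.14, 3.14].

INTERFACE

Orientations are given as [roll, pitch, yaw] about the fixed x, y, z axes, in that order (R = Rz(yaw) Ry(pitch) Rx(roll)).
In Python, from plant import bot gives the robot as it stands. The module is installed in compiled form; this text tells all that it offers.
- The arm moves only by the shell command python3 -m handwheel 'ROWS' [OPENING]. ROWS is JSON, a list that holds one entry, the list of rows, each a list of 4 numbers: the shift along the tool's x, y, z in cm, then the turn about the tool's x in rad. A call has 1 to 8 rows; each row shifts and turns the commanded pose from where the row before left it, along the tool's axes as they then stand; what a row does not reach is not made up. A row lasts 1/12 s, in which the tool goes at most 41.7 mm and 7.16 degrees, less where a joint would pass 70% of its speed; a pose out of reach is approached as far as the arm can. A call is refused whole if a number of a shift passes 4.17 or a number of a turn 0.125, either way. A call with a gripper value outside its range is refused whole. OPENING is the opening, from 0 (shut) to 1 (fully open), set as the call begins (- or left out, the last holds). The fingers move at their own pace and stop on an object; the grip force is fixed at half the most. Time passes only in rows, so rows that do not move let the fingers close. It gives the time, the measured TCP pose, the force and the opening at its end, in the units of the state.
- bot.get_obs(): the state, without advancing time (a new reading comes with each control period).
- bot.capture(name): name is "side" or "top"; returns (picture, depth): 400x640x3 uint8, red, green, blue; 400x640 float32, mm along the optical axis (not along the pixel's ray), 0 where there is no reading.
- bot.camera_model(name): a dict with "fx", "fy", "cx", "cy" (pixels), "position" and "rotation" of the camera in the world. Camera axes: x right, y down, z forward; pixel columns grow to the right and rows downward; lengths in mm; the calibration is good to about 2 mm. A picture is of the moment at which its call begins. camera_model takes no time and is no camera call.
- bot.close_job(): hands the job in, once; it reports no verdict.
Trained networks look in the newest picture that a camera, given by its name, has taken for a name from the list of things; names that differ only in an ending like _2 or _b are one class to them, and where a whole thing is asked for, a point or a joint stands for the part that bears it (a point fixed in the world has none). Each returns a list of dicts, best first, with "conf" (0 to 1); they miss things now and then, are a little off and sometimes report something else, mostly with a low value. They report only what shows in the picture. A call takes as long as a camera call. They do not tell look-alikes from the thing itself.
- bot.find_in(camera, label): "bbox" ([left, top, width, height] in pixels, round what is visible of it).
- bot.spot_point(camera, label): "point" ([column, row] in pixels: a listed point, or the origin of a listed thing).
The state is a dict: "time": time; "joint_positions": joint angles; "dq": joint speeds; "tau": joint torques, N m; "tool_pos": TCP position; "tcp_rot": TCP orientation; "contact_force": force on the tool from outside, world axes, zero at the start; "moment": the same for the moment, N m; "grip_width": finger opening in mm.
Only numpy, scipy, OpenCV 4.12 (cv2) and the standard library are available. Lean on these libraries where they do the work, as an engineer would, in place of code of your own. Each camera call takes 0.05 s, during which the arm holds its last target.

## Working session

There is one attempt and no reset: what is moved stays moved. The work goes in short steps, Python scripts to look and compute and a shell command to move; the robot and the scene stay as the last step left them, time stands still between calls to the robot, and variables do not carry over. Pictures are saved under pics/ and viewed, and the job is handed in when it is done.

```bash
mkdir -p pics; ls
cat > h.py <<'E'
import numpy as np, cv2
from plant import bot
from scipy.spatial.transform import Rotation as R
def cap(n,save=None):
    p,d=bot.capture(n)
    if save: cv2.imwrite('pics/'+save,cv2.cvtColor(p,cv2.COLOR_RGB2BGR))
    return p,d
def w(n,u,v,z):
    m=bot.camera_model(n)
    ray=np.array([(u-m['cx'])/m['fx'],(v-m['cy'])/m['fy'],1.])*z
    return np.array(m['rotation'])@ray+np.array(m['position'])
def plane(n,u,v,h):
    m=bot.camera_model(n)
    r=np.array(m['rotation'])@np.array([(u-m['cx'])/m['fx'],(v-m['cy'])/m['fy'],1.])
    p=np.array(m['position']); return p+r*(h-p[2])/r[2]
def proj(n,P):
    m=bot.camera_model(n)
    c=np.array(m['rotation']).T@(np.array(P)-np.array(m['position']))
    return m['fx']*c[0]/c[2]+m['cx'],m['fy']*c[1]/c[2]+m['cy']
E
python3 - <<'E'
from h import *
o=bot.get_obs();print({k:np.round(v,3) for k,v in o.items()})
for n in('side','top'):
    cap(n,n+'0.png');m=bot.camera_model(n);print(n,m)
    for l in('seat','post_top','knob','cup0','spice_tin','jar_lid','pepper_mill','mug','jar'):
        print(l,[(np.round(x['point']),round(x['conf'],2)) for x in bot.spot_point(n,l)])
    print([(np.round(x['bbox']),round(x['conf'],2)) for x in bot.find_in(n,'cup0')])
E
```

```text
pics
{'time': np.float64(0.0), 'joint_positions': array([-1.281,  0.343,  1.525, -0.   ,  1.275, -0.146]), 'dq': array([-0.002,  0.   , -0.   , -0.001,  0.001,  0.001]), 'tau': array([ 2.0000e-03, -4.3124e+01, -2.4422e+01,  7.2000e-02,  5.6000e-02,
       -0.0000e+00]), 'tool_pos': array([ 221.501, -475.536,  226.062]), 'tcp_rot': array([-1.695,  1.569,  1.882]), 'contact_force': array([ 0.589, -0.552,  0.058]), 'moment': array([ 0.028, -0.041, -0.018]), 'grip_width': np.float64(91.923)}
side {'fx': 443.4907857087016, 'fy': 443.4907857087016, 'cx': 323.7169262597864, 'cy': 201.85160085752733, 'position': array([261.82495832, 766.69191761, 972.40725815]), 'rotation': array([-2.33224138,  0.01245624, -2.77072501])}
seat [(array([316., 272.]), 0.8), (array([332., 190.]), 0.26)]
post_top [(array([267., 279.]), 0.66), (array([243., 283.]), 0.48)]
knob [(array([267., 209.]), 0.65), (array([248., 284.]), 0.62)]
cup0 [(array([373., 174.]), 0.88), (array([244., 261.]), 0.88), (array([373., 278.]), 0.85), (array([257., 230.]), 0.82), (array([332., 186.]), 0.78), (array([350., 212.]), 0.71), (a
[... 1151 characters left out ...]
 (array([296., 196.]), 0.69), (array([364., 203.]), 0.54), (array([390., 232.]), 0.5)]
spice_tin [(array([389., 229.]), 0.68), (array([336., 202.]), 0.4)]
jar_lid [(array([406., 152.]), 0.79)]
pepper_mill [(array([376., 142.]), 0.67)]
mug [(array([440., 239.]), 0.66), (array([336., 201.]), 0.54)]
jar [(array([345., 128.]), 0.73)]
[(array([336., 223.,  20.,  17.]), 0.84), (array([382., 165.,  21.,  16.]), 0.82), (array([325., 158.,  20.,  21.]), 0.8), (array([308., 125.,  21.,  21.]), 0.69), (array([387., 222.,  19.,  18.]), 0.63), (array([418., 194.,  22.,  20.]), 0.63), (array([356., 194.,  20.,  15.]), 0.62), (array([293., 231.,  19.,  16.]), 0.53), (array([281., 128.,  17.,  18.]), 0.49)]
```

```bash
sed -i "s/np.array(m\['rotation'\])/R.from_euler('xyz',m['rotation']).as_matrix()/g" h.py
python3 - <<'E'
import cv2
for n,(a,b,c,d) in dict(top=(90,270,170,470),side=(130,330,200,460)).items():
    im=cv2.imread(f'pics/{n}0.png'); c_=cv2.resize(im[a:b,c:d],None,fx=2.6,fy=2.6,interpolation=cv2.INTER_CUBIC); cv2.imwrite(f'pics/{n}0z.png',c_)
E
```

```text
(no output)
```

View pics/top0z.png

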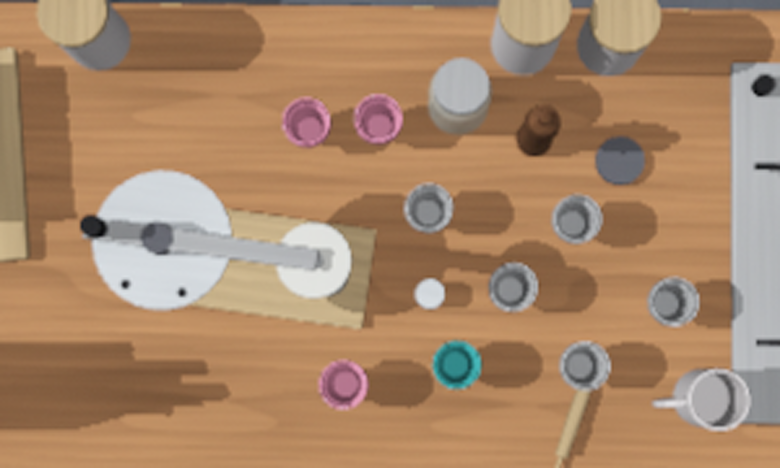

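View pics/side0z.png

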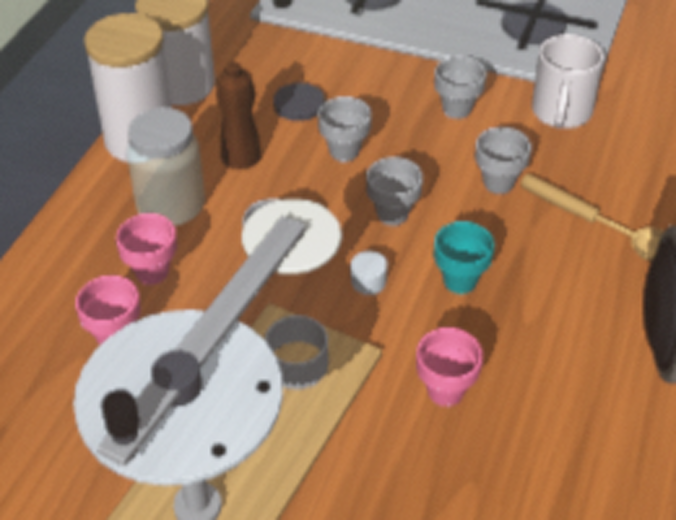

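```bash
cat >> h.py <<'E'
def cloud(n,d):
    m=bot.camera_model(n); v,u=np.mgrid[0:400,0:640]
    c=np.stack([(u-m['cx'])/m['fx']*d,(v-m['cy'])/m['fy']*d,d],-1)
    P=c@R.from_euler('xyz',m['rotation']).as_matrix().T+np.array(m['position'])
    P[d<=0]=np.nan
    return P
def comps(n,p,d,lo,hi,sel=None,amin=15):
    P=cloud(n,d); m=((P[...,2]>lo)&(P[...,2]<hi))
    if sel is not None: m&=sel
    k,lab,st,_=cv2.connectedComponentsWithStats(m.astype(np.uint8))
    out=[]
    for i in range(1,k):
        if st[i,4]<amin: continue
        q=P[lab==i]; (cx,cy),r=cv2.minEnclosingCircle(q[:,:2].astype(np.float32))
        out.append((np.round([cx,cy,r],1),np.round(np.percentile(q[:,2],[5,50,95]),1),st[i,4],np.round(p[lab==i].mean(0)),st[i,:4]))
    return out
E
python3 - <<'E'
from h import *
for n in('top','side'):
    p,d=cap(n); print(n)
    for lo,hi in((50,75),(25,36),(190,210),(210,230),(240,275)):
        print(lo,hi)
        for c in comps(n,p,d,lo,hi):
            if 0<c[0][2]<130: print(*c)
E
```

```text
top
50 75
[888.7 409.   42.9] [52.1 61.7 74.5] 65 [115. 111. 111.] [197  93  20  21]
[ 886.  -293.8   42.6] [53.2 62.  72.4] 52 [102.  99. 100.] [394  99  22  17]
[ 878.9 -179.3   41.2] [50.6 62.7 73.3] 47 [134. 131. 132.] [360 106  24  10]
[740.7 617.1 122.1] [50.9 63.6 74.4] 460 [52. 52. 56.] [128 110  37  65]
[770.4 114.7  33.1] [51.8 61.2 68.5] 87 [185. 123. 140.] [279 127  19  19]
[775.   18.4  32.6] [50.7 63.4 68. ] 81 [188. 127. 145.] [307 126  18  19]
[781.  -88.   30.1] [51.3 59.6 72.6] 27 [129. 118. 105.] [337 133  18   6]
[ 754.1 -194.1   17.3] [51.9 56.5 68. ] 22 [65. 44. 31.] [371 140  10   6]
[654.9 -52.9  32.8] [53.1 62.7 70.3] 71 [161. 153. 149.] [326 160  19  19]
[ 642.5 -250.2   33. ] [51.4 62.6 70.7] 75 [159. 154. 152.] [382 164  20  19]
[ 549.8 -165.8   32. ] [52.1 64.5 69.8] 60 [154. 150. 150.] [358 191  19  18]
[ 535.2 -379.6   33.3] [51.1 63.1 69.6] 82 [160. 155. 153.] [420 196  19  19]
[413.5 615.   49.3] [52.7 63.6 73.7] 86 [91. 77. 57.] [140 221  11  29]
[445.3 -92.5  32. ] [50.8 63.9 70.6] 59 [ 87. 153. 148.] [337 221  18  18]
[ 446.4 -263.    32.8] [51.2 6
[... 10929 characters left out ...]
1.7 219.7 227. ] 21 [127. 129. 131.] [563 106   6   6]
[ -33.7 -621.     9.2] [210.8 219.9 228.3] 22 [39. 39. 38.] [577 109   6   6]
240 275
[  -72.9 -1129.1   122.9] [241.7 256.9 273.4] 587 [216. 217. 220.] [554  30  75  16]
[  -1.4 -708.    13.2] [257.1 267.3 274.7] 27 [58. 59. 60.] [569  79   9   8]
[ -53.7 -699.8   13.9] [254.9 267.5 274. ] 31 [130. 132. 134.] [586  83  11   9]
[  36.3 -654.2   15.1] [242.4 257.  274.4] 44 [126. 109.  85.] [555  86   9  11]
[  10.8 -608.1   14.9] [241.9 257.  274.4] 40 [125. 127. 129.] [564  95  10  10]
[ -56.2 -623.3   36.3] [242.2 259.4 274.4] 64 [63. 57. 49.] [581  94  23  13]
[598.6 346.9  14.2] [243.  262.4 265.6] 202 [60. 53. 52.] [239 279  14  19]
```

```bash
cat >> h.py <<'E'
def ax():
    o=bot.get_obs(); M=R.from_euler('xyz',o['tcp_rot']).as_matrix(); return o,M
def go(x,y,z,yaw=None):
    """needed shift in tool axes (cm) to reach world; yaw=desired angle(deg) of jaw axis y mod 180"""
    o,M=ax(); d=M.T@(np.array([x,y,z])-np.array(o['tool_pos']))/10
    a=np.degrees(np.arctan2(M[1,1],M[0,1]))
    print('t',round(float(o['time']),2),'pos',np.round(o['tool_pos'],1),'jaw',round(a,1),'w',round(float(o['grip_width']),1),'F',np.round(o['contact_force'],1),'j6',round(o['joint_positions'][5],2))
    print('shift cm',np.round(d,2))
    if yaw is not None:
        t=((a-yaw+90)%180-90) ; print('turn needed about tool x (down):',round(np.radians(t),3))
E
python3 - <<'E'
from h import *
o,M=ax();print(np.round(M,3)); go(599.2,346,330,83)
E
```

```text
[[ 0.     0.422 -0.907]
 [-0.    -0.907 -0.422]
 [-1.     0.     0.   ]]
t 1.2 pos [ 221.6 -475.9  226.8] jaw -65.0 w 91.5 F [ 0.2  0.4 -0.7] j6 -0.15
shift cm [-10.33 -58.57 -68.92]
turn needed about tool x (down): 0.558
```

```bash
H="python3 -m handwheel"
python3 -m handwheel '[[[-1.2,0,0,-0.1134],[-1.2,0,0,-0.1134],[-1.2,0,0,-0.1134],[-1.2,0,0,-0.1134],[-1.2,0,0,-0.1134]]]' 1
python3 -m handwheel '[[[-1.2,0,0,-0.1134],[-1.2,0,0,-0.1134],[-1.2,0,0,-0.1134],[-1.2,0,0,-0.1134],[-1.2,0,0,-0.1134],[0,0,0,0]]]'
python3 - <<'E'
from h import *
go(599.2,346.3,340,0)
E
```

```text
time: 1.62
tool_pos: [221.6, -475.9, 287.3]
tcp_rot: [1.467, 1.571, -0.667]
contact_force: [-0.9, 0.5, 0.4]
grip_width: 92.0
time: 2.12
tool_pos: [221.9, -476.7, 349.1]
tcp_rot: [0.28, 1.566, -1.288]
contact_force: [-0.2, -0.6, -0.3]
grip_width: 91.6
t 2.12 pos [ 221.9 -476.7  349.1] jaw 0.2 w 91.6 F [-0.2 -0.6 -0.3] j6 -1.28
shift cm [  0.6   37.98 -82.19]
turn needed about tool x (down): 0.003
```

```bash
python3 -m handwheel '[[[0,1.58,-3.42,0],[0,1.58,-3.42,0],[0,1.58,-3.42,0],[0,1.58,-3.42,0],[0,1.58,-3.42,0],[0,1.58,-3.42,0],[0,1.58,-3.42,0],[0,1.58,-3.42,0]]]'
python3 -m handwheel '[[[0,1.58,-3.42,0],[0,1.58,-3.42,0],[0,1.58,-3.42,0],[0,1.58,-3.42,0],[0,1.58,-3.42,0],[0,1.58,-3.42,0],[0,1.58,-3.42,0],[0,1.58,-3.42,0]]]'
python3 -m handwheel '[[[0,1.58,-3.42,0],[0,1.58,-3.42,0],[0,1.58,-3.42,0],[0,1.58,-3.42,0],[0,1.58,-3.42,0],[0,1.58,-3.42,0],[0,1.58,-3.42,0],[0,0,0,0]]]'
python3 - <<'E'
from h import *
go(599.2,346.3,340,0)
cap('top','t1.png');cap('side','s1.png')
for n in('top','side'):
  for l in('knob','post_top'): print(n,l,[(np.round(x['point']),round(x['conf'],2)) for x in bot.spot_point(n,l)])
print(proj('top',(599.2,346.3,264)),proj('side',(599.2,346.3,264)))
print(proj('top',(590.5,276.7,196)),proj('side',(590.5,276.7,196)))
E
```

```text
time: 2.78
tool_pos: [348.5, -200.6, 346.2]
tcp_rot: [-2.533, 1.571, 2.174]
contact_force: [1.3, -0.4, 0.3]
grip_width: 91.7
time: 3.45
tool_pos: [475.2, 73.0, 346.1]
tcp_rot: [-1.11, 1.57, -2.686]
contact_force: [0.8, -1.1, 0.3]
grip_width: 91.8
time: 4.12
tool_pos: [586.8, 316.0, 341.7]
tcp_rot: [-1.625, 1.566, 3.087]
contact_force: [-0.4, -0.2, 0.2]
grip_width: 91.7
t 4.12 pos [586.8 316.  341.7] jaw -0.0 w 91.7 F [-0.4 -0.2  0.2] j6 0.38
shift cm [ 0.17  1.24 -3.03]
turn needed about tool x (down): -0.0
top knob [(array([376., 145.]), 0.4)]
top post_top [(array([231., 183.]), 0.73)]
side knob [(array([245., 286.]), 0.54)]
side post_top [(array([267., 277.]), 0.65)]
(np.float64(204.48287137239316), np.float64(176.1470102239731)) (np.float64(244.8983566212613), np.float64(283.88588767172104))
(np.float64(232.05830951041116), np.float64(181.7895741710383)) (np.float64(268.340902106818), np.float64(278.9778714886995))
```

```bash
python3 -m handwheel '[[[0,1.24,-3.03,0],[3,0,0,0],[3,0,0,0],[2.3,0,0,0],[2,0,0,0],[0,0,0,0]]]'
python3 - <<'E'
from h import *
go(599.2,346.3,238,0)
cap('side','s2.png')
im=cv2.imread('pics/s2.png');cv2.imwrite('pics/s2z.png',cv2.resize(im[200:340,170:330],None,fx=4,fy=4,interpolation=2))
E
```

```text
time: 4.92
tool_pos: [596.5, 338.7, 239.7]
tcp_rot: [-1.133, 1.563, -2.706]
contact_force: [-1.5, 0.4, -0.1]
grip_width: 91.4
t 4.92 pos [596.5 338.7 239.7] jaw -0.2 w 91.4 F [-1.5  0.4 -0.1] j6 0.41
shift cm [ 0.16  0.27 -0.77]
turn needed about tool x (down): -0.003
```

View pics/s2z.png

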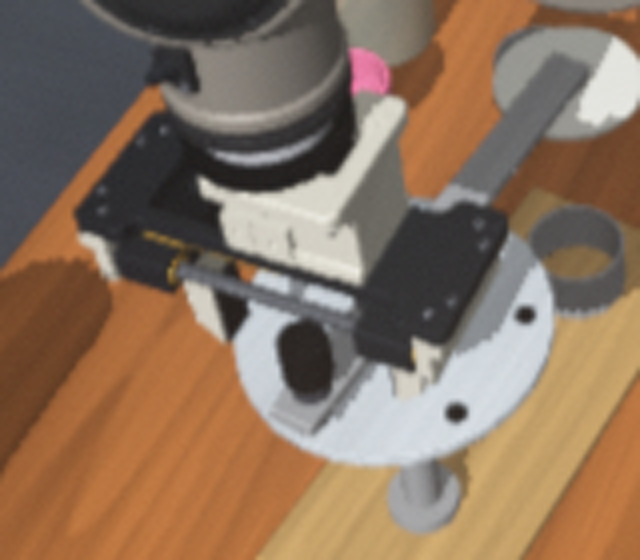

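```bash
python3 -m handwheel '[[[0.16,0.27,-0.77,0],[0,0,0,0],[0,0,0,0]]]'
python3 -m handwheel '[[[0,0,0,0],[0,0,0,0],[0,0,0,0],[0,0,0,0],[0,0,0,0],[0,0,0,0],[0,0,0,0],[0,0,0,0]]]' 0
python3 - <<'E'
from h import *
go(599.2,346.3,238,0)
E
```

```text
time: 5.22
tool_pos: [601.6, 348.9, 244.0]
tcp_rot: [1.993, 1.567, 0.421]
contact_force: [-0.9, 0.3, 0.2]
grip_width: 91.7
time: 5.88
tool_pos: [601.0, 348.3, 242.1]
tcp_rot: [0.017, 1.571, -1.554]
contact_force: [0.6, -0.4, 1.0]
grip_width: 43.2
t 5.88 pos [601.  348.3 242.1] jaw -0.1 w 43.2 F [ 0.6 -0.4  1. ] j6 0.42
shift cm [ 0.41 -0.18  0.2 ]
turn needed about tool x (down): -0.001
```

```bash
python3 -m handwheel '[[[0.2,0,0,0],[0,0,0,0],[0,0,0,0],[0,0,0,0],[0,0,0,0],[0,0,0,0]]]'
python3 - <<'E'
from h import *
go(599.2,346.3,238,0)
E
```

```text
time: 6.38
tool_pos: [600.6, 348.3, 239.6]
tcp_rot: [-1.199, 1.57, -2.771]
contact_force: [-2.0, -0.4, -2.8]
grip_width: 25.3
t 6.38 pos [600.6 348.3 239.6] jaw -0.1 w 25.3 F [-2.  -0.4 -2.8] j6 0.42
shift cm [ 0.16 -0.14  0.2 ]
turn needed about tool x (down): -0.001
```

```bash
python3 -m handwheel '[[[-0.6,0,0,0],[-0.7,0,0,0],[0,0,0,0],[0,0,0,0],[0,0,0,0]]]'
python3 - <<'E'
from h import *
go(599.2,346.3,238,0)
p,d=cap('side','s3.png')
print([c[:3] for c in comps('side',p,d,245,290) if 300<c[0][1]<400 and c[0][0]>500])
E
```

```text
time: 6.8
tool_pos: [600.8, 348.2, 252.3]
tcp_rot: [-1.123, 1.569, -2.695]
contact_force: [-0.8, 1.3, -9.3]
grip_width: 25.2
t 6.8 pos [600.8 348.2 252.3] jaw -0.1 w 25.2 F [-0.8  1.3 -9.3] j6 0.42
shift cm [ 1.43 -0.15  0.19]
turn needed about tool x (down): -0.001
[(array([600.5, 352.9,  30.6]), array([253.5, 270.1, 286.9]), np.int32(263))]
```

```bash
python3 -m handwheel '[[[0,-0.365,-0.035,-0.0524],[0,-0.365,-0.035,-0.0524],[0,-0.365,-0.035,-0.0524],[0,-0.365,-0.035,-0.0524],[0,-0.365,-0.035,-0.0524],[0,-0.365,-0.035,-0.0524],[0,-0.365,-0.035,-0.0524]]]'
python3 -m handwheel '[[[0,-0.365,-0.035,-0.0524],[0,-0.365,-0.035,-0.0524],[0,-0.365,-0.035,-0.0524],[0,-0.365,-0.035,-0.0524],[0,-0.365,-0.035,-0.0524],[0,-0.365,-0.035,-0.0524],[0,-0.365,-0.035,-0.0524]]]'
python3 -m handwheel '[[[0,-0.365,-0.035,-0.0524],[0,-0.365,-0.035,-0.0524],[0,-0.365,-0.035,-0.0524],[0,-0.365,-0.035,-0.0524],[0,-0.365,-0.035,-0.0524],[0,-0.365,-0.035,-0.0524],[0,0,0,0],[0,0,0,0]]]'
python3 - <<'E'
from h import *
go(534.5,318.7,250,60)
p,d=cap('top','t4.png')
cap('side','s4.png')
print([c[:3] for c in comps('top',p,d,198,214)])
im=cv2.imread('pics/s4.png');cv2.imwrite('pics/s4z.png',cv2.resize(im[170:340,170:370],None,fx=4,fy=3.4,interpolation=2))
E
```

```text
time: 7.43
tool_pos: [575.2, 347.3, 252.7]
tcp_rot: [-3.125, 1.57, 1.956]
contact_force: [-0.3, 2.3, -9.4]
grip_width: 25.2
time: 8.02
tool_pos: [551.5, 337.1, 252.7]
tcp_rot: [3.016, 1.569, 2.182]
contact_force: [-2.1, 3.5, -9.3]
grip_width: 25.3
time: 8.68
tool_pos: [535.0, 321.7, 252.7]
tcp_rot: [-2.942, 1.568, 2.819]
contact_force: [-5.8, 3.3, -8.7]
grip_width: 25.5
t 8.68 pos [535.  321.7 252.7] jaw 60.1 w 25.5 F [-5.8  3.3 -8.7] j6 -0.63
shift cm [ 0.27 -0.29  0.11]
turn needed about tool x (down): 0.001
[(array([742. , 160.7,  46.3]), array([203.9, 208.9, 213.2]), np.int32(479)), (array([643.6, 303.5,  35.5]), array([198.3, 199.4, 202.8]), np.int32(63)), (array([621.3, 229.7,  12.5]), array([198.2, 199.5, 202.2]), np.int32(23)), (array([612.8, 324.2,  26.1]), array([198.3, 199.6, 203.5]), np.int32(47)), (array([602.8, 201.5,  17.4]), array([198.1, 199.4, 203.4]), np.int32(41)), (array([577.7, 247.2,  35.9]), array([198.2, 200.1, 208.8]), np.int32(88)), (array([588.1, 342.6,  16.3]), array([198.5, 199.9, 202. ]), np.int32(15)), (array([551.6, 241.3,  11.3]), array([198.2, 199.4, 203.1]), np.int32(16)), (array([531.2, 237.9,  19.2]), array([198.1, 199.6, 205. ]), np.int32(37)), (array([393.2, 610.6,   9.6]), array([199.1, 206.4, 212.2]), np.int32(18)), (array([125.4, 629.3,  96.2]), array([199.3, 206.5, 213.2]), np.int32(672)), (array([55.6, 21.1, 27.9]), array([198.8, 205.5, 212.5]), np.int32(26)), (array([ -39.8, -687.9,    6.5]), array([199.6, 205.7, 212.2]), np.int32(17))]
```

View pics/s4z.png

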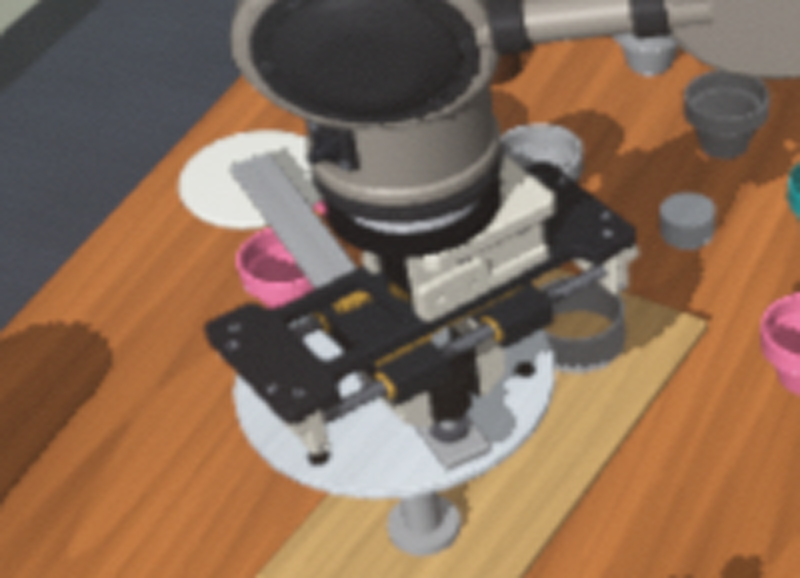

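```bash
python3 -m handwheel '[[[0.65,0,0,0],[0.65,0,0,0],[0,0,0,0],[0,0,0,0],[0,0,0,0]]]'
python3 - <<'E'
from h import *
go(534.5,318.7,239.6,60)
E
```

```text
time: 9.2
tool_pos: [535.3, 322.1, 240.4]
tcp_rot: [2.857, 1.568, 2.334]
contact_force: [-5.0, 4.7, -5.4]
grip_width: 25.4
t 9.2 pos [535.3 322.1 240.4] jaw 60.0 w 25.4 F [-5.   4.7 -5.4] j6 -0.63
shift cm [ 0.08 -0.33  0.1 ]
turn needed about tool x (down): 0.001
```

```bash
python3 -m handwheel '[[[0,0,0,0],[0,0,0,0],[0,0,0,0],[0,0,0,0],[0,0,0,0],[0,0,0,0]]]' 1
python3 -m handwheel '[[[-2,0,0,0],[-3,0,0,0],[-4,0,0,0],[0,0,0,0],[0,0,0,0]]]'
python3 - <<'E'
from h import *
go(568,-260,330,0)
p,d=cap('top','t5.png')
P=cloud('top',d)
print([c[:3] for c in comps('top',p,d,198,214)][:1])
cap('side','s5.png');print([(c[:3]) for c in comps('side',*bot.capture('side'),240,272) if c[0][0]>450])
E
```

```text
time: 9.7
tool_pos: [536.8, 320.8, 240.5]
tcp_rot: [0.725, 1.57, 0.201]
contact_force: [-0.1, 0.2, 0.5]
grip_width: 60.4
time: 10.12
tool_pos: [537.4, 321.3, 333.0]
tcp_rot: [0.912, 1.565, 0.389]
contact_force: [1.0, 0.2, -1.3]
grip_width: 90.6
t 10.12 pos [537.4 321.3 333. ] jaw 60.0 w 90.6 F [ 1.   0.2 -1.3] j6 -0.63
shift cm [  0.18 -48.81  31.72]
turn needed about tool x (down): 1.047
[(array([740.4, 161. ,  46.9]), array([204.4, 208.8, 213.1]), np.int32(473))]
[(array([1788.9, -520.2,  411.4]), array([241.6, 255.6, 270.5]), np.int32(1418)), (array([535.4, 321.9,  13. ]), array([241.6, 262.5, 265.6]), np.int32(200))]
```

```bash
python3 -m handwheel '[[[0,0,0,0.1163],[0,0,0,0.1163],[0,0,0,0.1163],[0,0,0,0.1163],[0,0,0,0.1163],[0,0,0,0.1163],[0,0,0,0.1163],[0,0,0,0.1163]]]' 1
python3 -m handwheel '[[[0,0,0,0.1163],[0,0.1,3.75,0],[0,0.1,3.75,0],[0,0.1,3.75,0],[0,0.1,3.75,0],[0,0.1,3.75,0],[0,0.1,3.75,0],[0,0.1,3.75,0]]]'
python3 -m handwheel '[[[2,0.1,3.75,0],[3,0.1,3.75,0],[3,0.1,3.75,0],[4,0.1,3.75,0],[4,0.1,3.75,0],[3,0,3.7,0],[0,0,0,0],[0,0,0,0]]]'
cat >> h.py <<'E'
def cups():
    L={}
    for n in('top','side'):
        p,d=cap(n)
        for c in comps(n,p,d,50,72,amin=25):
            x,y,r=c[0]
            col=c[3]
            if 25<r<38 and 300<x<700 and y<0 and abs(col.max()-col.min())<25: print(n,c[0],c[1][2],c[2],col)
E
python3 - <<'E'
from h import *
go(548.5,-166,150,0)
cups()
go(548.5,-166,150,0)
E
```

```text
time: 10.93
tool_pos: [536.1, 320.7, 328.3]
tcp_rot: [-1.229, 1.568, -2.689]
contact_force: [-0.1, -0.5, -0.1]
grip_width: 91.8
time: 11.6
tool_pos: [542.7, 56.7, 328.6]
tcp_rot: [-1.562, 1.568, -3.132]
contact_force: [0.8, 0.0, 0.7]
grip_width: 91.6
time: 12.27
tool_pos: [546.1, -133.6, 168.6]
tcp_rot: [-1.949, 1.565, 2.76]
contact_force: [-1.0, 1.0, 0.5]
grip_width: 91.8
t 12.27 pos [ 546.1 -133.6  168.6] jaw -0.2 w 91.8 F [-1.   1.   0.5] j6 -0.37
shift cm [1.85 0.26 3.24]
turn needed about tool x (down): -0.003
top [655.6 -52.7  32.8] 69.0 69 [160. 154. 150.]
top [ 643.9 -251.2   32. ] 68.4 47 [165. 157. 152.]
top [ 534.3 -380.    32.6] 68.2 83 [143. 136. 133.]
top [ 446.5 -262.9   32.8] 68.2 74 [166. 160. 157.]
top [ 404.7 -439.4   35.1] 70.7 39 [153. 150. 152.]
side [ 405.8 -448.3   32.8] 70.8 92 [197. 190. 192.]
side [ 639.9 -250.2   35.9] 66.6 137 [142. 139. 140.]
side [ 445.5 -261.2   34.7] 66.0 177 [148. 144. 143.]
side [ 546.5 -164.7   34.3] 66.5 172 [149. 144. 143.]
side [653.5 -51.4  34.3] 66.1 191 [143. 138. 137.]
t 12.37 pos [ 547.9 -132.2  171.4] jaw 0.0 w 91.8 F [ 0.  -0.1 -0.2] j6 -0.37
shift cm [2.14 0.06 3.39]
turn needed about tool x (down): 0.0
```

```bash
python3 -m handwheel '[[[0,0,3.35,0],[3,0,0,0],[3.5,0,0,0],[3,0,0,0],[1.5,0,0,0],[0,0,0,0],[0,0,0,0]]]'
python3 - <<'E'
from h import *
go(548,-165.5,45,0)
E
```

```text
time: 12.95
tool_pos: [548.5, -165.1, 62.2]
tcp_rot: [1.305, 1.57, -0.264]
contact_force: [-0.6, 0.0, 0.4]
grip_width: 92.1
t 12.95 pos [ 548.5 -165.1   62.2] jaw 0.1 w 92.1 F [-0.6  0.   0.4] j6 -0.43
shift cm [ 1.72 -0.05  0.04]
turn needed about tool x (down): 0.002
```

```bash
python3 -m handwheel '[[[1.7,0,0,0],[0,0,0,0],[0,0,0,0]]]'
python3 -m handwheel '[[[0,0,0,0],[0,0,0,0],[0,0,0,0],[0,0,0,0],[0,0,0,0],[0,0,0,0],[0,0,0,0]]]' 0
python3 -m handwheel '[[[-2,0,0,0],[-2,0,0,0],[-4,0,0,0],[-4,0,0,0],[0,0,0,0],[0,0,0,0]]]'
python3 - <<'E'
from h import *
go(567.5,89.5,160,0)
cap('side','s6.png')
im=cv2.imread('pics/s6.png');cv2.imwrite('pics/s6z.png',cv2.resize(im[120:320,260:440],None,fx=3,fy=3,interpolation=2))
E
```

```text
time: 13.2
tool_pos: [548.6, -165.9, 46.0]
tcp_rot: [1.144, 1.569, -0.425]
contact_force: [0.5, -0.6, -0.2]
grip_width: 91.9
time: 13.78
tool_pos: [548.1, -166.4, 44.9]
tcp_rot: [1.06, 1.57, -0.511]
contact_force: [0.1, 0.1, 5.4]
grip_width: 64.3
time: 14.28
tool_pos: [549.0, -166.7, 166.6]
tcp_rot: [1.124, 1.566, -0.447]
contact_force: [-0.3, 0.0, -2.4]
grip_width: 64.2
t 14.28 pos [ 549.  -166.7  166.6] jaw 0.0 w 64.2 F [-0.3  0.  -2.4] j6 -0.43
shift cm [  0.61   1.86 -25.62]
turn needed about tool x (down): 0.0
```

View pics/s6z.png

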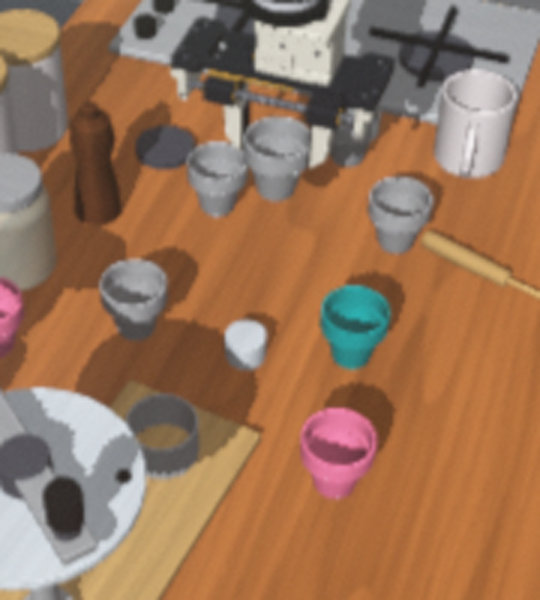

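```bash
python3 - <<'E'
from h import *
for n in('top','side'):
    p,d=cap(n)
    for lo,hi in((35,60),(44,60)):
        print(n,lo,[c[:3] for c in comps(n,p,d,lo,hi) if 520<c[0][0]<620 and 40<c[0][1]<140])
E
python3 -m handwheel '[[[0,0.23,-3.2,0],[0,0.23,-3.2,0],[0,0.23,-3.2,0],[0,0.23,-3.2,0],[0,0.23,-3.2,0],[0,0.23,-3.2,0],[0,0.23,-3.2,0],[0,0.23,-3.2,0]]]'
python3 -m handwheel '[[[0,0,0,0],[0,0,0,0],[0,0,0,0]]]'
python3 - <<'E'
from h import *
go(567.5,89.5,160,0)
E
```

```text
top 35 [(array([568.4,  88.1,  32.4]), array([38.7, 52.5, 56.6]), np.int32(62))]
top 44 [(array([585.5,  88. ,  26.3]), array([46.6, 54.4, 56.8]), np.int32(20)), (array([567.9,  88.4,  31.9]), array([46.9, 53.4, 57.2]), np.int32(33))]
side 35 [(array([565.9,  88.9,  33.7]), array([36.2, 46.9, 54.3]), np.int32(232))]
side 44 [(array([565.9,  88.9,  33.7]), array([44.8, 51.2, 55. ]), np.int32(138))]
time: 15.1
tool_pos: [565.1, 91.3, 162.3]
tcp_rot: [-1.515, 1.567, -3.086]
contact_force: [0.3, -0.6, -1.2]
grip_width: 64.4
time: 15.35
tool_pos: [565.5, 89.5, 162.9]
tcp_rot: [-1.356, 1.568, -2.926]
contact_force: [1.0, 0.5, -1.7]
grip_width: 64.8
t 15.35 pos [565.5  89.5 162.9] jaw 0.1 w 64.8 F [ 1.   0.5 -1.7] j6 0.02
shift cm [ 0.29  0.2  -0.  ]
turn needed about tool x (down): 0.001
```

```bash
python3 -m handwheel '[[[0,0.15,0.1,0],[3,0,0,0],[3,0,0,0],[1.5,0,0,0],[1,0,0,0],[1,0,0,0],[0,0,0,0],[0,0,0,0]]]'
python3 -m handwheel '[[[0.5,0,0,0],[0.5,0,0,0],[0,0,0,0],[0,0,0,0]]]'
python3 - <<'E'
from h import *
go(567,88.5,57,0)
cap('side','s7.png')
im=cv2.imread('pics/s7.png');cv2.imwrite('pics/s7z.png',cv2.resize(im[200:320,250:410],None,fx=4,fy=4,interpolation=2))
E
```

```text
time: 16.02
tool_pos: [568.1, 88.3, 69.7]
tcp_rot: [1.244, 1.57, -0.327]
contact_force: [-0.3, 0.1, -1.3]
grip_width: 64.4
time: 16.35
tool_pos: [567.7, 88.8, 59.5]
tcp_rot: [-0.337, 1.571, -1.907]
contact_force: [-0.3, 1.1, -1.2]
grip_width: 64.6
t 16.35 pos [567.7  88.8  59.5] jaw 0.0 w 64.6 F [-0.3  1.1 -1.2] j6 0.02
shift cm [ 0.25 -0.07  0.03]
turn needed about tool x (down): 0.0
```

View pics/s7z.png

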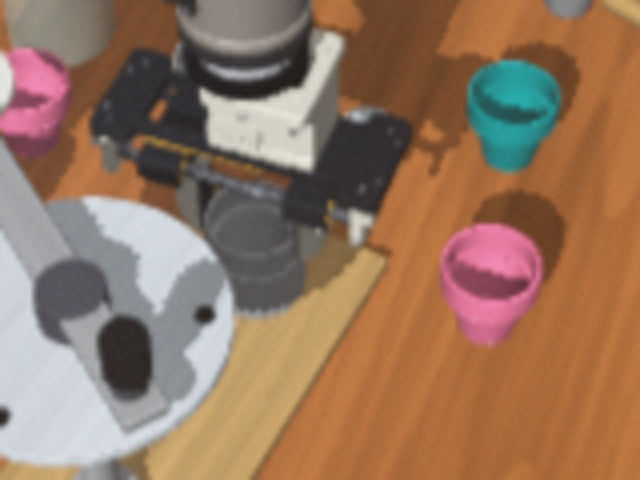

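```bash
python3 -m handwheel '[[[0.3,0,0,0],[0,0,0,0],[0,0,0,0],[0,0,0,0]]]'
python3 -m handwheel '[[[0,0,0,0],[0,0,0,0],[0,0,0,0],[0,0,0,0],[0,0,0,0]]]' 1
python3 -m handwheel '[[[-2,0,0,0],[-4,0,0,0],[-4,0,0,0],[0,0,4,0],[0,0,4,0],[0,0,4,0],[0,0,2,0],[0,0,0,0]]]'
python3 - <<'E'
from h import *
go(655,-52.5,160,0)
for n in('top','side'):
    p,d=cap(n)
    print([c[:3] for c in comps(n,p,d,62,85) if 520<c[0][0]<620 and 40<c[0][1]<140])
cups()
E
```

```text
time: 16.73
tool_pos: [568.3, 88.9, 56.9]
tcp_rot: [1.571, 1.569, 0.001]
contact_force: [1.4, -0.1, 2.2]
grip_width: 64.6
time: 17.15
tool_pos: [567.5, 88.7, 56.2]
tcp_rot: [-1.294, 1.57, -2.864]
contact_force: [0.0, 0.4, 0.0]
grip_width: 90.8
time: 17.82
tool_pos: [567.7, -55.5, 156.4]
tcp_rot: [0.19, 1.569, -1.385]
contact_force: [-0.3, 0.1, 0.7]
grip_width: 91.9
t 17.82 pos [567.7 -55.5 156.4] jaw -0.2 w 91.9 F [-0.3  0.1  0.7] j6 -0.23
shift cm [-0.35  8.73 -0.34]
turn needed about tool x (down): -0.004
[(array([570.1,  88.9,  32.9]), array([65.3, 76.1, 82.4]), np.int32(63))]
[(array([568.9,  89.7,  33.7]), array([63. , 72.2, 77.7]), np.int32(210))]
top [ 643.7 -251.1   32.7] 68.6 80 [143. 136. 133.]
top [ 534.5 -380.3   32.7] 69.1 81 [133. 126. 123.]
top [ 446.8 -262.6   32.5] 70.2 69 [168. 162. 159.]
top [ 406.6 -446.7   32.7] 70.4 36 [165. 163. 164.]
side [ 407.4 -448.4   31.8] 71.3 98 [195. 189. 191.]
side [ 531.5 -379.6   35.3] 66.4 154 [98. 96. 96.]
side [ 378.8 -403.    30.7] 71.8 59 [185. 178. 179.]
side [ 445.6 -261.2   36.9] 66.3 171 [146. 143. 143.]
side [652.2 -51.1  34.2] 66.0 188 [142. 137. 137.]
```

```bash
python3 -m handwheel '[[[0,3,-0.3,0],[0,3,0,0],[0,2.6,0,0],[0,0,0,0],[3,0,0,0],[3,0,0,0],[3,0,0,0],[0,0,0,0]]]'
python3 - <<'E'
from h import *
go(654,-52.2,45,0)
E
```

```text
time: 18.68
tool_pos: [649.2, -45.9, 59.9]
tcp_rot: [-1.763, 1.559, 2.952]
contact_force: [-1.5, 1.3, -1.3]
grip_width: 92.0
t 18.68 pos [649.2 -45.9  59.9] jaw 0.1 w 92.0 F [-1.5  1.3 -1.3] j6 -0.19
shift cm [1.49 0.5  0.64]
turn needed about tool x (down): 0.002
```

```bash
python3 -m handwheel '[[[0,0,0,0],[0,0,0,0]]]'
python3 - <<'E'
from h import *
go(654,-52.2,45,0)
E
```

```text
time: 18.85
tool_pos: [654.6, -47.6, 68.3]
tcp_rot: [1.363, 1.569, -0.206]
contact_force: [-0.1, 0.7, 0.7]
grip_width: 91.9
t 18.85 pos [654.6 -47.6  68.3] jaw 0.1 w 91.9 F [-0.1  0.7  0.7] j6 -0.19
shift cm [ 2.33 -0.06  0.46]
turn needed about tool x (down): 0.001
```

```bash
python3 -m handwheel '[[[0,0,0.46,0],[1.2,0,0,0],[1.1,0,0,0],[0,0,0,0],[0,0,0,0],[0,0,0,0]]]'
python3 - <<'E'
from h import *
go(654,-52.2,45,0)
E
```

```text
time: 19.35
tool_pos: [653.7, -52.8, 43.3]
tcp_rot: [-1.629, 1.57, 3.083]
contact_force: [0.5, 0.3, 0.3]
grip_width: 91.7
t 19.35 pos [653.7 -52.8  43.3] jaw 0.0 w 91.7 F [0.5 0.3 0.3] j6 -0.2
shift cm [-0.17  0.03 -0.06]
turn needed about tool x (down): 0.0
```

```bash
python3 -m handwheel '[[[-0.2,0,0,0],[0,0,0,0],[0,0,0,0],[0,0,0,0],[0,0,0,0],[0,0,0,0],[0,0,0,0],[0,0,0,0]]]' 0
python3 -m handwheel '[[[-2,0,0,0],[-3,0,0,0],[-4,0,0,0],[-4,0,0,0],[0,0,0,0],[0,0,0,0]]]'
python3 -m handwheel '[[[0,-1.7,-2.8,0],[0,-1.7,-2.8,0],[0,-1.7,-2.8,0],[0,-1.7,-2.8,0],[0,-1.7,-2.8,0],[0,0,0,0],[0,0,0,0],[0,0,0,0]]]'
python3 - <<'E'
from h import *
go(568,88.8,79,0)
E
```

```text
time: 20.02
tool_pos: [653.8, -52.8, 45.6]
tcp_rot: [0.976, 1.571, -0.595]
contact_force: [-0.6, -0.1, 1.7]
grip_width: 63.8
time: 20.52
tool_pos: [655.0, -53.0, 178.2]
tcp_rot: [1.361, 1.565, -0.21]
contact_force: [0.1, -0.2, -1.6]
grip_width: 63.2
time: 21.18
tool_pos: [568.4, 86.9, 174.2]
tcp_rot: [-1.251, 1.569, -2.821]
contact_force: [-0.6, 0.1, -1.7]
grip_width: 63.4
t 21.18 pos [568.4  86.9 174.2] jaw 0.0 w 63.4 F [-0.6  0.1 -1.7] j6 0.02
shift cm [ 9.52 -0.02 -0.2 ]
turn needed about tool x (down): 0.001
```

```bash
python3 -m handwheel '[[[0,0,-0.2,0],[2.5,0,0,0],[2.5,0,0,0],[1.5,0,0,0],[1,0,0,0],[0.7,0,0,0],[0.6,0,0,0],[0,0,0,0]]]'
python3 -m handwheel '[[[0,0,0,0],[0,0,0,0]]]'
python3 - <<'E'
from h import *
go(568,88.8,79,0)
E
```

```text
time: 21.85
tool_pos: [568.7, 88.8, 86.6]
tcp_rot: [-1.453, 1.57, -3.024]
contact_force: [0.2, -0.2, -1.8]
grip_width: 63.6
time: 22.02
tool_pos: [569.4, 89.1, 88.3]
tcp_rot: [1.556, 1.569, -0.015]
contact_force: [1.2, -0.6, -1.4]
grip_width: 63.6
t 22.02 pos [569.4  89.1  88.3] jaw 0.0 w 63.6 F [ 1.2 -0.6 -1.4] j6 0.02
shift cm [ 0.93 -0.14  0.03]
turn needed about tool x (down): 0.0
```

```bash
python3 -m handwheel '[[[0.4,-0.1,0,0],[0.4,0,0,0],[0.2,0,0,0],[0,0,0,0],[0,0,0,0],[0,0,0,0]]]'
python3 -m handwheel '[[[0,0,0,0],[0,0,0,0],[0,0,0,0],[0,0,0,0],[0,0,0,0]]]' 1
python3 -m handwheel '[[[-2,0,0,0],[-4,0,0,0],[-4,0,0,0],[0,0,4,0],[0,0,4,0],[0,0,4,0],[0,0,2,0],[0,0,0,0]]]'
python3 -m handwheel '[[[0,0,0,0],[0,0,0,0]]]'
python3 - <<'E'
from h import *
go(643,-250.5,160,0)
for n in('top','side'):
    p,d=cap(n)
    print([c[:3] for c in comps(n,p,d,80,110) if 520<c[0][0]<620 and 40<c[0][1]<140])
cups()
E
```

```text
time: 22.52
tool_pos: [568.1, 89.2, 79.3]
tcp_rot: [1.494, 1.569, -0.076]
contact_force: [-2.9, 0.1, 12.9]
grip_width: 63.8
time: 22.93
tool_pos: [567.6, 89.2, 77.1]
tcp_rot: [-1.367, 1.57, -2.937]
contact_force: [-0.3, -1.2, -0.5]
grip_width: 90.0
time: 23.6
tool_pos: [567.7, -55.1, 177.3]
tcp_rot: [0.055, 1.569, -1.52]
contact_force: [0.1, -0.9, -0.1]
grip_width: 92.1
time: 23.77
tool_pos: [567.6, -50.1, 177.2]
tcp_rot: [-2.434, 1.57, 2.279]
contact_force: [0.2, 0.3, 0.8]
grip_width: 91.6
t 23.77 pos [567.6 -50.1 177.2] jaw 0.0 w 91.6 F [0.2 0.3 0.8] j6 -0.22
shift cm [ 1.7   7.54 20.04]
turn needed about tool x (down): 0.0
[(array([569.3,  89.8,  32.6]), array([ 80.6,  94.9, 102.8]), np.int32(96))]
[(array([568.8,  92. ,  34.1]), array([81.2, 91.2, 99.7]), np.int32(280))]
top [ 643.  -251.    32.4] 68.6 71 [149. 142. 139.]
top [ 534.6 -380.    32.6] 68.2 78 [128. 122. 118.]
top [ 446.4 -262.9   32.7] 69.8 71 [167. 161. 158.]
top [ 404.7 -439.7   35.2] 70.0 40 [152. 150. 151.]
side [ 406.9 -447.3   31.5] 71.3 95 [196. 189. 191.]
side [ 534.2 -379.2   36.5] 65.7 133 [97. 95. 95.]
side [ 639.5 -236.5   29.9] 66.2 69 [128. 126. 127.]
side [ 444.5 -261.9   35.7] 65.9 165 [148. 144. 143.]
```

```bash
python3 -m handwheel '[[[0,1.25,3.33,0],[0,1.25,3.33,0],[0,1.25,3.33,0],[0,1.25,3.33,0],[0,1.25,3.33,0],[0,1.25,3.33,0],[0,0,0,0],[0,0,0,0]]]'
python3 -m handwheel '[[[3.5,0,0,0],[3.5,0,0,0],[3.2,0,0,0],[0,0,0,0],[0,0,0,0],[0,0,0,0]]]'
python3 - <<'E'
from h import *
go(642.8,-250.5,45,0)
E
```

```text
time: 24.63
tool_pos: [642.9, -251.5, 176.3]
tcp_rot: [-2.115, 1.57, 2.596]
contact_force: [-1.2, -0.5, -0.5]
grip_width: 92.0
time: 25.13
tool_pos: [644.1, -249.9, 77.9]
tcp_rot: [1.129, 1.568, -0.44]
contact_force: [0.4, -0.7, 0.0]
grip_width: 91.8
t 25.13 pos [ 644.1 -249.9   77.9] jaw 0.1 w 91.8 F [ 0.4 -0.7  0. ] j6 -0.48
shift cm [ 3.29 -0.13  0.05]
turn needed about tool x (down): 0.002
```

```bash
python3 -m handwheel '[[[2,-0.1,0,0],[1.2,0,0,0],[0,0,0,0],[0,0,0,0],[0,0,0,0]]]'
python3 -m handwheel '[[[0,0,0,0],[0,0,0,0],[0,0,0,0],[0,0,0,0],[0,0,0,0],[0,0,0,0],[0,0,0,0],[0,0,0,0]]]' 0
python3 -m handwheel '[[[-2,0,0,0],[-3,0,0,0],[-4,0,0,0],[-4,0,0,0],[-2,0,0,0],[0,0,0,0],[0,0,0,0]]]'
python3 - <<'E'
from h import *
go(568,88.8,190,0)
E
```

```text
time: 25.55
tool_pos: [642.5, -250.9, 44.9]
tcp_rot: [1.08, 1.569, -0.491]
contact_force: [1.1, -0.7, 0.1]
grip_width: 92.0
time: 26.22
tool_pos: [641.8, -250.7, 43.7]
tcp_rot: [0.506, 1.571, -1.065]
contact_force: [-1.4, 0.4, 3.2]
grip_width: 65.1
time: 26.8
tool_pos: [642.1, -250.7, 194.2]
tcp_rot: [1.091, 1.569, -0.479]
contact_force: [-0.3, 0.6, -2.0]
grip_width: 65.2
t 26.8 pos [ 642.1 -250.7  194.2] jaw 0.0 w 65.2 F [-0.3  0.6 -2. ] j6 -0.48
shift cm [  0.38  -7.4  -33.95]
turn needed about tool x (down): 0.0
```

```bash
python3 -m handwheel '[[[0,-0.82,-3.77,0],[0,-0.82,-3.77,0],[0,-0.82,-3.77,0],[0,-0.82,-3.77,0],[0,-0.82,-3.77,0],[0,-0.82,-3.77,0],[0,-0.82,-3.77,0],[0,-0.82,-3.77,0]]]'
python3 -m handwheel '[[[0,-0.84,-3.79,0],[0,0,0,0],[0,0,0,0],[0,0,0,0],[2,0,0,0],[0,0,0,0],[0,0,0,0]]]'
python3 - <<'E'
from h import *
go(568,88.8,101,0)
E
```

```text
time: 27.47
tool_pos: [574.1, 52.7, 190.7]
tcp_rot: [-1.616, 1.566, 3.097]
contact_force: [0.9, 1.2, -1.1]
grip_width: 65.4
time: 28.05
tool_pos: [567.0, 87.4, 171.9]
tcp_rot: [-1.482, 1.567, -3.055]
contact_force: [-0.4, 0.5, -1.3]
grip_width: 64.9
t 28.05 pos [567.   87.4 171.9] jaw -0.1 w 64.9 F [-0.4  0.5 -1.3] j6 0.02
shift cm [ 7.09  0.13 -0.14]
turn needed about tool x (down): -0.002
```

```bash
python3 -m handwheel '[[[0,0.1,-0.12,0],[2.5,0,0,0],[1.5,0,0,0],[1,0,0,0],[0.7,0,0,0],[0.5,0,0,0],[0,0,0,0],[0,0,0,0]]]'
python3 - <<'E'
from h import *
go(568,88.8,101,0)
E
```

```text
time: 28.72
tool_pos: [569.1, 90.0, 111.9]
tcp_rot: [1.484, 1.57, -0.086]
contact_force: [0.2, -0.1, -1.8]
grip_width: 64.8
t 28.72 pos [569.1  90.  111.9] jaw 0.0 w 64.8 F [ 0.2 -0.1 -1.8] j6 0.02
shift cm [ 1.09 -0.11  0.12]
turn needed about tool x (down): 0.0
```

```bash
python3 -m handwheel '[[[0.4,-0.1,0.1,0],[0.4,0,0,0],[0.4,0,0,0],[0,0,0,0],[0,0,0,0],[0,0,0,0]]]'
python3 -m handwheel '[[[0,0,0,0],[0,0,0,0],[0,0,0,0],[0,0,0,0],[0,0,0,0]]]' 1
python3 -m handwheel '[[[-2,0,0,0],[-4,0,0,0],[-4,0,0,0],[0,0,4,0],[0,0,4,0],[0,0,4,0],[0,0,2,0],[0,0,0,0]]]'
python3 -m handwheel '[[[0,0,0,0],[0,0,0,0]]]'
python3 - <<'E'
from h import *
go(534,-380,160,0)
for n in('top','side'):
    p,d=cap(n,n+'8.png')
    print([c[:3] for c in comps(n,p,d,102,132) if 520<c[0][0]<620 and 40<c[0][1]<140])
cups()
E
```

```text
time: 29.22
tool_pos: [568.1, 89.2, 99.7]
tcp_rot: [1.617, 1.57, 0.047]
contact_force: [0.7, 0.5, 0.4]
grip_width: 65.1
time: 29.63
tool_pos: [567.6, 89.0, 99.3]
tcp_rot: [-1.226, 1.57, -2.796]
contact_force: [-0.2, -0.4, -0.2]
grip_width: 90.8
time: 30.3
tool_pos: [567.6, -55.2, 199.4]
tcp_rot: [0.066, 1.569, -1.509]
contact_force: [-0.4, 0.3, 0.2]
grip_width: 91.8
time: 30.47
tool_pos: [567.6, -50.2, 199.3]
tcp_rot: [-2.558, 1.57, 2.155]
contact_force: [0.8, 0.5, -0.3]
grip_width: 91.9
t 30.47 pos [567.6 -50.2 199.3] jaw 0.0 w 91.9 F [ 0.8  0.5 -0.3] j6 -0.22
shift cm [ 3.91 -3.37 32.98]
turn needed about tool x (down): 0.0
[(array([569.5,  88.1,  32.3]), array([102.6, 116.7, 123.8]), np.int32(98))]
[(array([567.4,  89.2,  34.6]), array([103.5, 114. , 121.7]), np.int32(286))]
top [ 534.  -380.    32.5] 69.8 85 [129. 122. 118.]
top [ 447.  -262.8   32.5] 68.6 70 [166. 160. 157.]
top [ 404.7 -438.6   35. ] 70.6 39 [154. 152. 153.]
side [ 407.1 -448.1   31.5] 70.9 93 [197. 191. 192.]
side [ 530.4 -378.8   35.9] 65.3 125 [101. 100. 100.]
side [ 445.6 -260.3   35. ] 66.9 167 [149. 145. 144.]
```

```bash
python3 -m handwheel '[[[0,-0.37,3.66,0],[0,-0.37,3.66,0],[0,-0.37,3.66,0],[0,-0.37,3.66,0],[0,-0.37,3.66,0],[0,-0.37,3.66,0],[0,-0.37,3.66,0],[0,-0.37,3.66,0]]]'
python3 -m handwheel '[[[0,-0.37,3.66,0],[0,0,0,0],[0,0,0,0],[3.5,0,0,0],[3.5,0,0,0],[0,0,0,0],[0,0,0,0],[0,0,0,0]]]'
python3 - <<'E'
from h import *
go(533.5,-379.7,44.5,0)
E
```

```text
time: 31.33
tool_pos: [538.3, -344.6, 199.5]
tcp_rot: [1.454, 1.571, -0.115]
contact_force: [0.5, -0.4, 1.9]
grip_width: 92.0
time: 32.0
tool_pos: [535.8, -379.7, 131.5]
tcp_rot: [0.888, 1.569, -0.681]
contact_force: [1.3, 0.2, 1.1]
grip_width: 91.5
t 32.0 pos [ 535.8 -379.7  131.5] jaw 0.1 w 91.5 F [1.3 0.2 1.1] j6 -0.74
shift cm [ 8.7  -0.25 -0.01]
turn needed about tool x (down): 0.002
```

```bash
python3 -m handwheel '[[[3,-0.2,0,0],[3,0,0,0],[1.5,0,0,0],[1.2,0,0,0],[0,0,0,0],[0,0,0,0],[0,0,0,0]]]'
python3 -m handwheel '[[[0,0,0,0],[0,0,0,0],[0,0,0,0],[0,0,0,0],[0,0,0,0],[0,0,0,0],[0,0,0,0],[0,0,0,0]]]' 0
python3 -m handwheel '[[[-2,0,0,0],[-3,0,0,0],[-4,0,0,0],[-4,0,0,0],[-4,0,0,0],[0,0,0,0],[0,0,0,0]]]'
python3 - <<'E'
from h import *
go(568,88.8,210,0)
E
```

```text
time: 32.58
tool_pos: [533.8, -381.2, 44.8]
tcp_rot: [0.825, 1.567, -0.745]
contact_force: [-0.2, -0.4, 0.7]
grip_width: 91.4
time: 33.25
tool_pos: [532.6, -380.5, 42.8]
tcp_rot: [0.447, 1.57, -1.123]
contact_force: [-0.3, 0.0, 3.8]
grip_width: 64.5
time: 33.83
tool_pos: [533.5, -381.0, 215.0]
tcp_rot: [0.86, 1.565, -0.71]
contact_force: [0.3, 0.2, -3.1]
grip_width: 65.0
t 33.83 pos [ 533.5 -381.   215. ] jaw 0.0 w 65.0 F [ 0.3  0.2 -3.1] j6 -0.74
shift cm [  0.35   3.47 -46.98]
turn needed about tool x (down): 0.0
```

```bash
python3 -m handwheel '[[[0,0.29,-3.91,0],[0,0.29,-3.91,0],[0,0.29,-3.91,0],[0,0.29,-3.91,0],[0,0.29,-3.91,0],[0,0.29,-3.91,0],[0,0.29,-3.91,0],[0,0.29,-3.91,0]]]'
python3 -m handwheel '[[[0,0.29,-3.91,0],[0,0.29,-3.91,0],[0,0.29,-3.91,0],[0,0.29,-3.91,0],[0,0,0,0],[0,0,0,0],[0,0,0,0],[0,0,0,0]]]'
python3 - <<'E'
from h import *
go(568,88.8,122,0)
E
```

```text
time: 34.5
tool_pos: [554.3, -65.4, 210.0]
tcp_rot: [-1.829, 1.566, 2.883]
contact_force: [1.3, 0.3, -1.8]
grip_width: 64.5
time: 35.17
tool_pos: [566.7, 87.7, 211.2]
tcp_rot: [-1.34, 1.569, -2.912]
contact_force: [-0.8, -0.5, -2.0]
grip_width: 64.5
t 35.17 pos [566.7  87.7 211.2] jaw -0.1 w 64.5 F [-0.8 -0.5 -2. ] j6 0.02
shift cm [ 8.92  0.14 -0.11]
turn needed about tool x (down): -0.001
```

```bash
python3 -m handwheel '[[[2,0.1,-0.1,0],[2,0,0,0],[1.5,0,0,0],[1,0,0,0],[0.8,0,0,0],[0.6,0,0,0],[0,0,0,0],[0,0,0,0]]]'
python3 - <<'E'
from h import *
go(568,88.8,122,0)
E
```

```text
time: 35.83
tool_pos: [568.5, 89.6, 133.7]
tcp_rot: [1.396, 1.57, -0.175]
contact_force: [-0.8, -0.4, -1.4]
grip_width: 64.5
t 35.83 pos [568.5  89.6 133.7] jaw -0.0 w 64.5 F [-0.8 -0.4 -1.4] j6 0.02
shift cm [ 1.17 -0.05  0.08]
turn needed about tool x (down): -0.0
```

```bash
python3 -m handwheel '[[[0.4,0,0.1,0],[0.4,0,0,0],[0.4,0,0,0],[0.1,0,0,0],[0,0,0,0],[0,0,0,0],[0,0,0,0]]]'
python3 -m handwheel '[[[0,0,0,0],[0,0,0,0],[0,0,0,0],[0,0,0,0],[0,0,0,0]]]' 1
python3 -m handwheel '[[[-2,0,0,0],[-4,0,0,0],[-4,0,0,0],[0,0,4,0],[0,0,4,0],[0,0,4,0],[0,0,2,0],[0,0,0,0]]]'
python3 -m handwheel '[[[0,0,0,0],[0,0,0,0]]]'
python3 - <<'E'
from h import *
go(445.8,-262,160,0)
for n in('top','side'):
    p,d=cap(n,n+'9.png')
    print([c[:3] for c in comps(n,p,d,124,154) if 520<c[0][0]<620 and 40<c[0][1]<140])
cups()
E
```

```text
time: 36.42
tool_pos: [568.4, 88.9, 120.8]
tcp_rot: [1.421, 1.57, -0.149]
contact_force: [0.2, 0.1, 2.5]
grip_width: 64.5
time: 36.83
tool_pos: [568.1, 88.8, 120.3]
tcp_rot: [-1.307, 1.57, -2.878]
contact_force: [-0.5, 0.7, -0.9]
grip_width: 90.7
time: 37.5
tool_pos: [568.1, -55.4, 220.3]
tcp_rot: [-0.038, 1.569, -1.613]
contact_force: [-0.2, 0.0, 1.0]
grip_width: 91.8
time: 37.67
tool_pos: [568.1, -50.4, 220.3]
tcp_rot: [-2.554, 1.57, 2.159]
contact_force: [-0.5, -0.1, 0.2]
grip_width: 91.7
t 37.67 pos [568.1 -50.4 220.3] jaw 0.0 w 91.7 F [-0.5 -0.1  0.2] j6 -0.22
shift cm [  6.02 -12.24  21.16]
turn needed about tool x (down): 0.0
[(array([569.9,  88.5,  32.4]), array([124.4, 139.8, 146.8]), np.int32(101))]
[(array([568.6,  90. ,  33.7]), array([124.7, 135.5, 143.2]), np.int32(294))]
top [ 446.8 -262.8   32.7] 69.9 75 [166. 160. 157.]
top [ 406.6 -448.    32.7] 71.2 37 [166. 164. 165.]
side [ 407.3 -450.6   31.8] 71.5 98 [198. 192. 193.]
side [ 443.1 -262.    34.7] 65.9 171 [149. 144. 143.]
```

```bash
python3 -m handwheel '[[[0,-1.75,3.03,0],[0,-1.75,3.03,0],[0,-1.75,3.03,0],[0,-1.75,3.03,0],[0,-1.75,3.03,0],[0,-1.75,3.03,0],[0,-1.75,3.03,0],[0,0,0,0]]]'
python3 -m handwheel '[[[0,0,0,0],[3.5,0,0,0],[3.5,0,0,0],[2.5,0,0,0],[0,0,0,0],[0,0,0,0],[0,0,0,0]]]'
python3 - <<'E'
from h import *
go(445.5,-262.2,44.5,0)
E
```

```text
time: 38.53
tool_pos: [443.6, -267.3, 220.6]
tcp_rot: [-0.325, 1.568, -1.899]
contact_force: [-0.1, 0.4, -0.5]
grip_width: 91.9
time: 39.12
tool_pos: [447.2, -263.0, 127.0]
tcp_rot: [0.928, 1.568, -0.641]
contact_force: [-0.0, -0.3, 0.3]
grip_width: 92.0
t 39.12 pos [ 447.2 -263.   127. ] jaw 0.1 w 92.0 F [-0.  -0.3  0.3] j6 -0.68
shift cm [ 8.25 -0.18 -0.1 ]
turn needed about tool x (down): 0.002
```

```bash
python3 -m handwheel '[[[3,-0.1,0,0],[3,0,0,0],[1.5,0,0,0],[0.7,0,0,0],[0,0,0,0],[0,0,0,0],[0,0,0,0]]]'
python3 -m handwheel '[[[0,0,0,0],[0,0,0,0],[0,0,0,0],[0,0,0,0],[0,0,0,0],[0,0,0,0],[0,0,0,0],[0,0,0,0]]]' 0
python3 -m handwheel '[[[-2,0,0,0],[-3,0,0,0],[-4,0,0,0],[-4,0,0,0],[-4,0,0,0],[-1,0,0,0],[0,0,0,0],[0,0,0,0]]]'
python3 - <<'E'
from h import *
go(568,88.8,225,0)
E
```

```text
time: 39.7
tool_pos: [446.0, -264.1, 45.3]
tcp_rot: [0.876, 1.567, -0.695]
contact_force: [0.2, 0.5, 0.7]
grip_width: 91.8
time: 40.37
tool_pos: [444.8, -263.4, 43.7]
tcp_rot: [0.469, 1.57, -1.102]
contact_force: [-1.2, 1.1, 4.3]
grip_width: 65.0
time: 41.03
tool_pos: [444.4, -262.9, 222.5]
tcp_rot: [-2.26, 1.57, 2.453]
contact_force: [-1.1, 0.6, -2.5]
grip_width: 65.4
t 41.03 pos [ 444.4 -262.9  222.5] jaw 0.0 w 65.4 F [-1.1  0.6 -2.5] j6 -0.68
shift cm [ -0.24  12.37 -35.17]
turn needed about tool x (down): 0.0
```

```bash
python3 -m handwheel '[[[0,1.24,-3.52,0],[0,1.24,-3.52,0],[0,1.24,-3.52,0],[0,1.24,-3.52,0],[0,1.24,-3.52,0],[0,1.24,-3.52,0],[0,1.24,-3.52,0],[0,1.24,-3.52,0]]]'
python3 -m handwheel '[[[0,1.24,-3.52,0],[0,1.24,-3.45,0],[0,0,0,0],[0,0,0,0],[0,0,0,0],[0,0,0,0]]]'
python3 - <<'E'
from h import *
go(568,88.5,144,0)
E
```

```text
time: 41.7
tool_pos: [542.9, 20.4, 220.1]
tcp_rot: [-1.655, 1.565, 3.058]
contact_force: [0.5, -0.2, -1.1]
grip_width: 65.3
time: 42.2
tool_pos: [567.9, 86.9, 221.9]
tcp_rot: [-1.391, 1.568, -2.963]
contact_force: [-0.1, -0.8, -1.8]
grip_width: 65.3
t 42.2 pos [567.9  86.9 221.9] jaw -0.0 w 65.3 F [-0.1 -0.8 -1.8] j6 0.02
shift cm [ 7.79  0.03 -0.16]
turn needed about tool x (down): -0.001
```

```bash
python3 -m handwheel '[[[1,0,-0.1,0],[2,0,0,0],[1.3,0,0,0],[1,0,0,0],[0.8,0,0,0],[0.6,0,0,0],[0,0,0,0],[0,0,0,0]]]'
python3 - <<'E'
from h import *
go(568,88.5,144,0)
E
```

```text
time: 42.87
tool_pos: [568.8, 88.9, 156.5]
tcp_rot: [1.236, 1.571, -0.335]
contact_force: [1.1, -0.2, -0.9]
grip_width: 65.2
t 42.87 pos [568.8  88.9 156.5] jaw 0.0 w 65.2 F [ 1.1 -0.2 -0.9] j6 0.02
shift cm [ 1.25 -0.08  0.04]
turn needed about tool x (down): 0.0
```

```bash
python3 -m handwheel '[[[0.5,-0.1,0,0],[0.4,0,0,0],[0.4,0,0,0],[0.1,0,0,0],[0,0,0,0],[0,0,0,0],[0,0,0,0]]]'
python3 -m handwheel '[[[0,0,0,0],[0,0,0,0],[0,0,0,0],[0,0,0,0],[0,0,0,0]]]' 1
python3 -m handwheel '[[[-2,0,0,0],[-4,0,0,0],[-4,0,0,0],[0,0,4,0],[0,0,4,0],[0,0,4,0],[0,0,2,0],[0,0,0,0]]]'
python3 -m handwheel '[[[-3,0,0,0],[-3,0,0,0],[-2,0,0,0],[0,0,0,0],[0,0,0,0]]]'
python3 - <<'E'
from h import *
go(536,321,340,0)
for n in('top','side'):
    p,d=cap(n,n+'10.png')
    print([c[:3] for c in comps(n,p,d,146,180) if 520<c[0][0]<620 and 40<c[0][1]<140])
    print([c[:3] for c in comps(n,p,d,240,275) if 450<c[0][0]<650 and 240<c[0][1]<400])
    print([(np.round(x['bbox']),round(x['conf'],2)) for x in bot.find_in(n,'cup0')])
cups()
im=cv2.imread('pics/side10.png');cv2.imwrite('pics/side10z.png',cv2.resize(im[140:340,200:440],None,fx=3.2,fy=3,interpolation=2))
E
```

```text
time: 43.45
tool_pos: [568.2, 89.2, 143.6]
tcp_rot: [1.555, 1.569, -0.015]
contact_force: [-1.2, 0.3, 6.6]
grip_width: 65.5
time: 43.87
tool_pos: [567.7, 89.1, 142.2]
tcp_rot: [-1.07, 1.571, -2.64]
contact_force: [-0.4, -0.6, 0.5]
grip_width: 90.7
time: 44.53
tool_pos: [567.6, -55.2, 242.2]
tcp_rot: [-0.057, 1.569, -1.632]
contact_force: [-0.4, -0.6, -0.9]
grip_width: 91.8
time: 44.95
tool_pos: [568.1, -50.2, 323.3]
tcp_rot: [1.441, 1.569, -0.128]
contact_force: [-0.1, 0.5, 0.1]
grip_width: 91.6
t 44.95 pos [568.1 -50.2 323.3] jaw 0.1 w 91.6 F [-0.1  0.5  0.1] j6 -0.22
shift cm [ -1.69  -3.17 -37.12]
turn needed about tool x (down): 0.001
[(array([569.3,  88.9,  32.7]), array([146.9, 161.7, 169.6]), np.int32(98))]
[(array([536.3, 318.9,  13.4]), array([244.6, 263. , 269.1]), np.int32(74))]
[(array([283., 182.,  20.,  19.]), 0.84), (array([309., 125.,  17.,  18.]), 0.82), (array([284., 132.,  13.,  16.]), 0.66), (array([337., 222.,  20.,  16.]), 0.45), (array([376., 238.,  22.,  55.]), 0.39), (array([401., 145.,  16.,  15.]), 0.33)]
[(array([567.4,  91.1,  34.3]), array([146.9, 157.1, 164.7]), np.int32(306))]
[(array([535.6, 322. ,  13.6]), array([243.1, 262.5, 265.8]), np.int32(200))]
[(array([297., 222.,  29.,  28.]), 0.95), (array([248., 207.,  18.,  34.]), 0.92), (array([365., 214.,  25.,  28.]), 0.66), (array([363., 254.,  21.,  31.]), 0.65), (array([229., 238.,  16.,  24.]), 0.57), (array([301., 250.,  26.,  14.]), 0.53), (array([301., 244.,  24.,   7.]), 0.5)]
top [ 404.8 -439.6   35.2] 70.2 46 [157. 154. 156.]
side [ 407.3 -447.8   31.8] 71.2 97 [201. 194. 196.]
```

View pics/side10z.png

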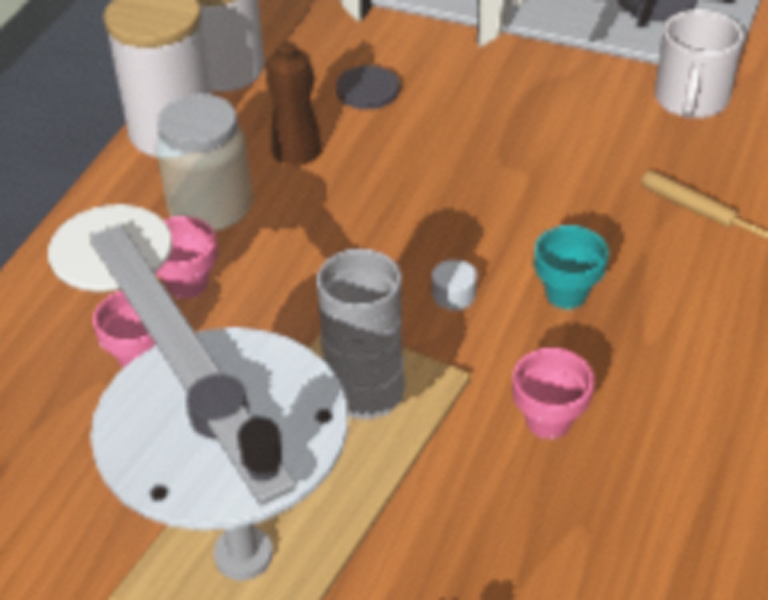

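View pics/top0.png

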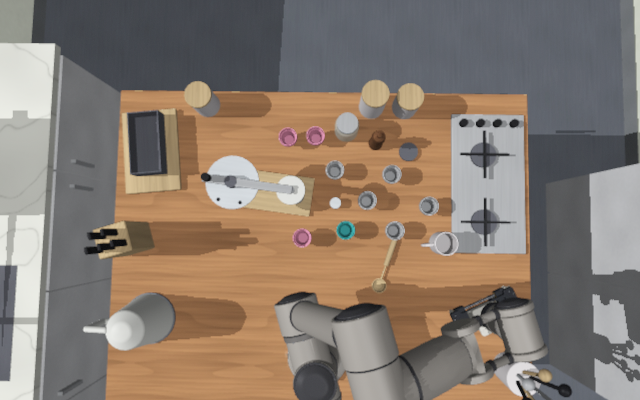

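View pics/top10.png

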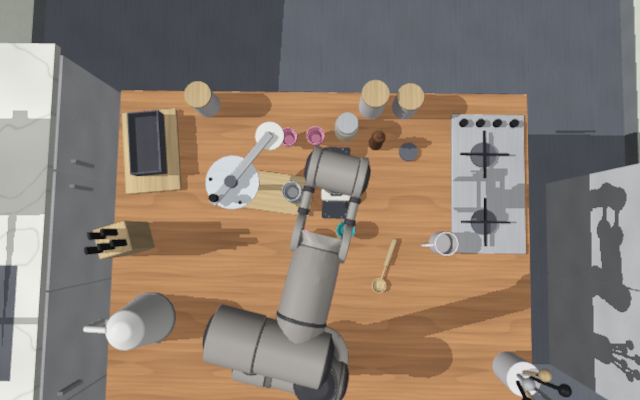

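View pics/side10.png

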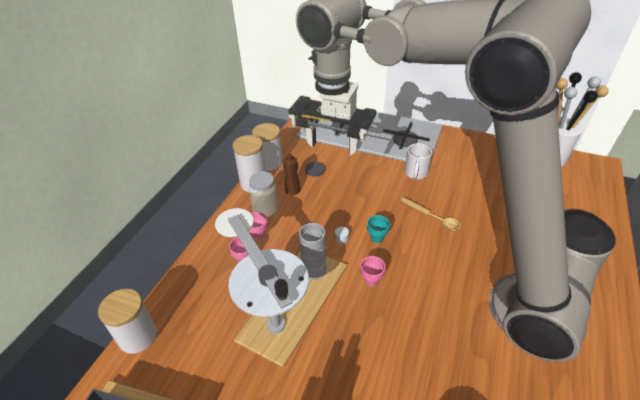

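```bash
python3 -m handwheel '[[[0,-0.35,-3.72,0],[0,-0.35,-3.72,0],[0,-0.35,-3.72,0],[0,-0.35,-3.72,0],[0,-0.35,-3.72,0],[0,-0.35,-3.72,0],[0,-0.35,-3.72,0],[0,-0.35,-3.72,0]]]' 1
python3 -m handwheel '[[[0,-0.35,-3.72,0],[0,-0.35,-3.72,0],[0,0,0,-0.1163],[0,0,0,-0.1163],[0,0,0,-0.1163],[0,0,0,-0.1163],[0,0,0,-0.1163],[0,0,0,-0.1163]]]'
python3 -m handwheel '[[[0,0,0,-0.1163],[0,0,0,-0.1163],[0,0,0,-0.1163],[0,0,0,0],[0,0,0,0],[0,0,0,0]]]'
python3 - <<'E'
from h import *
go(535.3,321.5,239.5,60)
E
```

```text
time: 45.92
tool_pos: [539.0, 248.5, 321.9]
tcp_rot: [-1.164, 1.57, -2.734]
contact_force: [1.2, -0.7, -0.5]
grip_width: 91.7
time: 46.58
tool_pos: [532.4, 321.2, 321.6]
tcp_rot: [-1.792, 1.569, -2.659]
contact_force: [0.3, -0.7, 0.4]
grip_width: 91.5
time: 47.08
tool_pos: [532.6, 321.1, 322.0]
tcp_rot: [-2.087, 1.57, -2.614]
contact_force: [-0.9, -0.6, 0.0]
grip_width: 91.7
t 47.08 pos [532.6 321.1 322. ] jaw 59.8 w 91.7 F [-0.9 -0.6  0. ] j6 -0.62
shift cm [8.25 0.18 0.22]
turn needed about tool x (down): -0.004
```

```bash
python3 -m handwheel '[[[0,0.18,0.2,0],[2.5,0,0,0],[2.5,0,0,0],[1.5,0,0,0],[1,0,0,0],[0.5,0,0,0],[0,0,0,0],[0,0,0,0]]]'
python3 - <<'E'
from h import *
go(535.3,321.5,239.5,60)
E
```

```text
time: 47.75
tool_pos: [535.7, 321.8, 243.2]
tcp_rot: [0.857, 1.569, 0.332]
contact_force: [0.6, -0.1, -0.2]
grip_width: 91.6
t 47.75 pos [535.7 321.8 243.2] jaw 60.0 w 91.6 F [ 0.6 -0.1 -0.2] j6 -0.63
shift cm [ 0.37 -0.05 -0.02]
turn needed about tool x (down): -0.001
```

```bash
python3 -m handwheel '[[[0.3,0,0,0],[0,0,0,0],[0,0,0,0],[0,0,0,0],[0,0,0,0],[0,0,0,0],[0,0,0,0],[0,0,0,0]]]' 0
python3 -m handwheel '[[[0,0,0,0],[0,0,0,0],[0,0,0,0],[0,0,0,0],[0,0,0,0],[0,0,0,0],[0,0,0,0],[0,0,0,0]]]'
python3 -m handwheel '[[[-0.6,0,0,0],[-0.7,0,0,0],[0,0,0,0],[0,0,0,0],[0,0,0,0]]]'
python3 - <<'E'
from h import *
go(535.3,321.5,239.5,60)
E
```

```text
time: 48.42
tool_pos: [535.3, 321.6, 239.5]
tcp_rot: [-0.224, 1.571, -0.748]
contact_force: [-0.3, 0.2, -0.3]
grip_width: 43.1
time: 49.08
tool_pos: [535.3, 321.7, 239.4]
tcp_rot: [1.329, 1.571, 0.805]
contact_force: [0.1, 0.2, -0.3]
grip_width: 25.3
time: 49.5
tool_pos: [535.1, 321.6, 251.6]
tcp_rot: [-2.205, 1.57, -2.729]
contact_force: [2.0, 1.6, -8.9]
grip_width: 25.0
t 49.5 pos [535.1 321.6 251.6] jaw 60.0 w 25.0 F [ 2.   1.6 -8.9] j6 -0.63
shift cm [1.21 0.   0.02]
turn needed about tool x (down): -0.0
```

```bash
python3 -m handwheel '[[[0,0.361,0.06,0.0524],[0,0.361,0.06,0.0524],[0,0.361,0.06,0.0524],[0,0.361,0.06,0.0524],[0,0.361,0.06,0.0524],[0,0.361,0.06,0.0524],[0,0.361,0.06,0.0524]]]'
python3 -m handwheel '[[[0,0.361,0.06,0.0524],[0,0.361,0.06,0.0524],[0,0.361,0.06,0.0524],[0,0.361,0.06,0.0524],[0,0.361,0.06,0.0524],[0,0.361,0.06,0.0524],[0,0.361,0.06,0.0524]]]'
python3 -m handwheel '[[[0,0.361,0.06,0.0524],[0,0.361,0.06,0.0524],[0,0.361,0.06,0.0524],[0,0.361,0.06,0.0524],[0,0.361,0.06,0.0524],[0,0.361,0.06,0.0524],[0,0,0,0],[0,0,0,0]]]'
python3 - <<'E'
from h import *
go(600.6,348.3,239.5,0)
for n in('top','side'):
    p,d=cap(n,n+'11.png')
    print([c[:3] for c in comps(n,p,d,198,215) if 520<c[0][0]<720 and 0<c[0][1]<140])
E
```

```text
time: 50.08
tool_pos: [554.0, 338.4, 251.5]
tcp_rot: [-1.72, 1.569, -2.613]
contact_force: [0.7, 1.3, -8.7]
grip_width: 25.5
time: 50.67
tool_pos: [577.8, 347.4, 251.4]
tcp_rot: [-1.459, 1.568, -2.719]
contact_force: [1.0, 0.9, -9.0]
grip_width: 25.4
time: 51.33
tool_pos: [600.0, 347.8, 251.5]
tcp_rot: [-1.199, 1.57, -2.769]
contact_force: [2.9, 1.7, -8.6]
grip_width: 25.4
t 51.33 pos [600.  347.8 251.5] jaw 0.0 w 25.4 F [ 2.9  1.7 -8.6] j6 0.41
shift cm [ 1.2   0.06 -0.05]
turn needed about tool x (down): 0.0
[(array([565.8,  89. ,  45.9]), array([204.2, 208.7, 213.1]), np.int32(516))]
[(array([564.6,  89.3,  47.5]), array([205.8, 208.3, 210.7]), np.int32(621))]
```

```bash
python3 -m handwheel '[[[0.6,0,0,0],[0.6,0,0,0],[0,0,0,0],[0,0,0,0],[0,0,0,0]]]'
python3 - <<'E'
from h import *
go(600.6,348.3,239.5,0)
E
```

```text
time: 51.85
tool_pos: [599.9, 347.9, 240.7]
tcp_rot: [1.664, 1.571, 0.093]
contact_force: [2.0, 1.1, -4.7]
grip_width: 25.2
t 51.85 pos [599.9 347.9 240.7] jaw -0.0 w 25.2 F [ 2.   1.1 -4.7] j6 0.42
shift cm [ 0.12  0.07 -0.04]
turn needed about tool x (down): -0.001
```

```bash
python3 -m handwheel '[[[0,0,0,0],[0,0,0,0],[0,0,0,0],[0,0,0,0],[0,0,0,0],[0,0,0,0],[0,0,0,0],[0,0,0,0]]]' 1
python3 -m handwheel '[[[-2,0,0,0],[-3,0,0,0],[-4,0,0,0],[-4,0,0,0],[0,0,0,0],[0,0,0,0],[0,0,0,0]]]'
python3 -m handwheel '[[[0,-2,3.5,0],[0,-2,3.5,0],[0,-2,3.5,0],[0,-2,3.5,0],[0,-2,3.5,0],[0,-2,3.5,0],[0,-1,3.9,0],[0,-1,3.9,0]]]'
python3 -m handwheel '[[[0,0,4,0],[0,0,4,0],[0,0,4,0],[0,0,4,0],[0,0,4,0],[0,0,0,0],[0,0,0,0],[0,0,0,0]]]'
python3 - <<'E'
from h import *
go(600.6,348.3,239.5,0)
for n in('top','side'):
    p,d=cap(n,n+'12.png')
    print([c[:3] for c in comps(n,p,d,200,215) if 500<c[0][0]<720 and 0<c[0][1]<140])
    print('knob',[c[:3] for c in comps(n,p,d,240,280) if 450<c[0][0]<650 and 240<c[0][1]<400])
    im=cv2.imread(f'pics/{n}12.png')
    a,b,c,e=(100,260,170,450) if n=='top' else (130,330,200,440)
    cv2.imwrite(f'pics/{n}12z.png',cv2.resize(im[a:b,c:e],None,fx=2.8,fy=2.8,interpolation=2))
E
```

```text
time: 52.52
tool_pos: [600.1, 347.8, 240.4]
tcp_rot: [0.636, 1.571, -0.936]
contact_force: [-0.4, -0.5, 0.1]
grip_width: 74.4
time: 53.1
tool_pos: [600.0, 347.8, 369.6]
tcp_rot: [-1.051, 1.57, -2.623]
contact_force: [-0.5, -0.6, -1.2]
grip_width: 92.3
time: 53.77
tool_pos: [457.5, 58.8, 368.7]
tcp_rot: [-1.564, 1.568, -3.135]
contact_force: [1.9, -0.0, 1.7]
grip_width: 92.1
time: 54.43
tool_pos: [459.0, -139.4, 369.0]
tcp_rot: [-2.162, 1.568, 2.549]
contact_force: [0.5, 1.1, -0.5]
grip_width: 92.1
t 54.43 pos [ 459.  -139.4  369. ] jaw -0.1 w 92.1 F [ 0.5  1.1 -0.5] j6 -0.45
shift cm [ 13.    14.12 -48.77]
turn needed about tool x (down): -0.002
[(array([565.7,  88.6,  45.8]), array([204.7, 209. , 213.5]), np.int32(511))]
knob [(array([601.3, 345.6,  12.8]), array([247. , 263.4, 267.6]), np.int32(70))]
[(array([563.6,  91.2,  48.6]), array([205.2, 208.3, 210.7]), np.int32(623))]
knob [(array([599.3, 347.4,  13.2]), array([242.7, 262.6, 265.9]), np.int32(205))]
```

View pics/side12z.png

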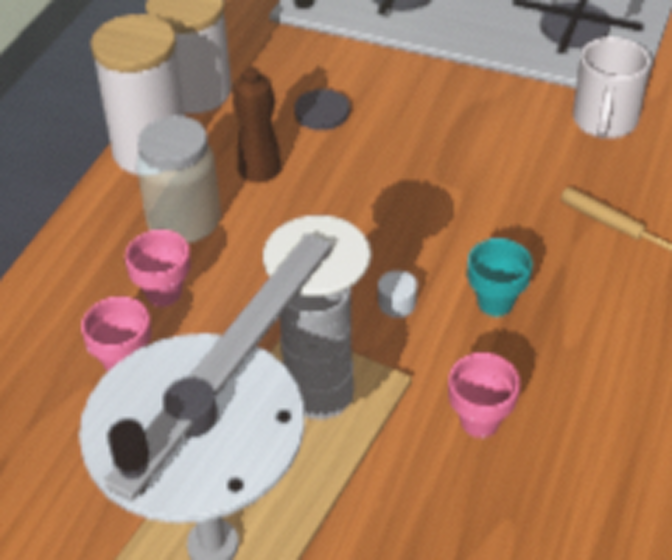

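View pics/top12z.png

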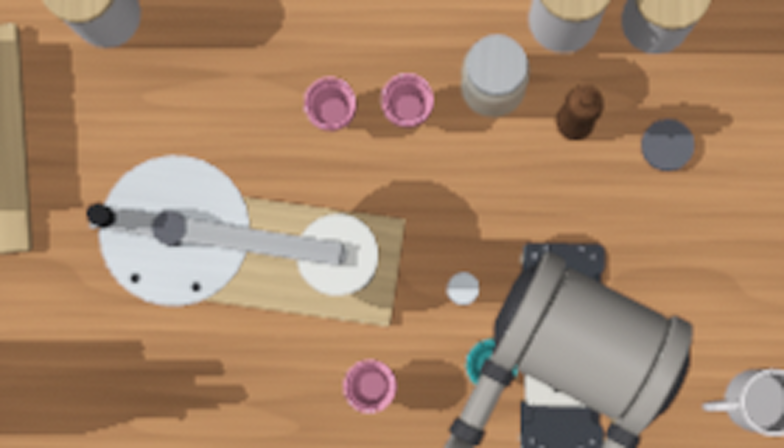

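```bash
python3 -m handwheel '[[[0,0,0,0],[0,0,0,0],[0,0,0,0],[0,0,0,0]]]'
python3 -c "
from plant import bot
print(bot.close_job())"
```

```text
time: 54.87
tool_pos: [459.6, -139.4, 370.5]
tcp_rot: [0.855, 1.571, -0.716]
contact_force: [0.8, -0.2, -0.3]
grip_width: 91.6
the job is handed in; nothing more can be done
None
```

I handed the job in at about 55 s of robot time. I swung the cover to the next hole and pinned it, nested all five steel cups in the collar, then swung the cover back and pinned it in the first hole. Only five steel cups were in view; the pink and turquoise ones were left alone.

**Last checks:**
- **Stack:** before the cover closed, the top rim read about 165 mm (164 expected for five) and its centre was within about 3 mm of the seat in both views. In the last picture it stands upright under the cover.
- **Pin:** the knob top read 263 to 268 mm, the same as at the start. The downward pull on the tool was 4.7 N just before I let go, which matches a pin that is home.
- **Gripper:** it was open and well clear of everything, with about zero contact force.
- **Other kitchen things:** they look unmoved in the pictures.

**Small disagreement:** the cover centre reads 2 to 4 mm past where it was at the start, about 0.015 rad. That is inside the hole's ±0.03 rad play.

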